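# Pick the retaining ring out of the hammer's bearing housing

## Robot

A 6-joint arm with a two-finger parallel gripper is mounted at the origin on the work surface. World frame = base frame: x ahead of the robot, y to its left, z up, the work surface at z = 0. Lengths are in m, angles in rad, forces in N, time in s.
With the tool pointing down it reaches from about 0.4 to 0.825 m from the base axis. Payload 7 kg.
Tool frame: the origin (TCP) lies at the very end of the fingers, on their centre line; the grasp point (between the pads) lies 19 mm behind it; y points along the fingers, z is the direction in which the jaws open and shut, and the axes are right-handed (so a half turn about y gives the same grasp; the last joint's range is limited). The gripper opens to 85 mm and grips with 20 to 120 N. Pads are 22 mm wide; open, the fingers measure 114 mm over their backs; the gripper's body (76 mm by 85 mm) begins 54 mm behind the grasp point. The pads swing forward as they close: fully open they stand 13 mm farther back than shut.
Start: joints at [1.618, 0.359, 0.012, 0, -1.224, -0.288], TCP at [0.161, 0.655, 0.231] pointing down, gripper open.
Joint ranges: [-3.07, 3.07], [-1.43, 2.12], [-1.02, 1.25], [-3.03, 1.67], [-3.05, -0], [-3.03, 3.03]. Speed limits (rad/s): [2.39, 2.39, 3.01, 3.14, 3.14, 3.14].

## Interface

Orientations are given as a unit quaternion [w, x, y, z].
In Python, from bench import robot gives the robot as it stands.
- The arm moves only by the tool jog_arm, never from a script. Its argument "increments" is a list of rows, each a list of 7 numbers: the shift along the world's x, y, z in cm, then the turn, a rotation vector about the world's x, y, z in rad, then the opening, from 0 (shut) to 1 (fully open). In form: [[x, y, z, ax, ay, az, grip], ...]. A call has 1 to 5 rows; each row shifts and turns the pose as measured when the row begins; what a row does not reach is not made up. A row lasts 1/12 s, in which the tool goes at most 41.7 mm and 7.16 degrees, less where a joint would pass 70% of its speed; a pose out of reach is approached as far as the arm can. A call with a gripper value outside its range is refused whole. The fingers move at their own pace and stop on an object; "squeeze" is the grip in N (left out, the last holds). Time passes only in rows, so rows that do not move let the fingers close. It gives the time, the measured TCP pose, the force and the opening at its end, in the units of the state.
- robot.observe(): the state, without advancing time (a new reading comes with each control period).
- robot.read_camera(name): name is "scene" or "top" or "wrist"; returns the picture (400x640x3 uint8, red, green, blue); there is no depth.
- robot.calibration(name): a dict with "fx", "fy", "cx", "cy" (pixels), "view" (4x4, takes a point from world to camera coordinates); the wrist camera has in their place "T_tool_cam" (4x4, takes a point from camera to tool coordinates, whose origin is the TCP and whose axes are the tool frame's). Camera axes: x right, y up, looking along -z (the intrinsics and any distortion apply to the point x, -y, -z); pixel columns grow to the right and rows downward; lengths in m; the calibration is good to about 2 mm. A picture is of the moment at which its call begins: read the wrist's pose just before it. calibration takes no time and is no camera call.
- robot.finish_job(): hands the job in, once; it reports no verdict.
The state is a dict: "time_s": time; "q": joint angles; "joint_vel": joint speeds; "joint_torque": joint torques, N m; "position": TCP position; "orientation": TCP orientation; "force": force on the tool from outside, world axes, zero at the start; "wrist_torque": the same for the moment, N m; "finger_gap": finger opening in m.
Only numpy, scipy, OpenCV 4.12 (cv2) and the standard library are available. Lean on these libraries where they do the work, as an engineer would, in place of code of your own. Each camera call takes 0.05 s, during which the arm holds its last target.

## Task

Take the hook pick from its wooden block and, working gently by feel, bring its foot under the end of the retaining ring that lies over the notch, and lift that end out of its groove with the pick; do not lean the pick hard on the housing, strain the ring, or touch the ring with the gripper while that end is still seated. Then stand the pick back in its block, take the ring out of the housing and lay it flat in the metal tray. Leave the hammer, the grease tin and the spare bearing alone.

Things in the scene. Friction and masses are not known exactly. Their poses are not given: they have to be found in the camera images.
- housing: Round grey cast-iron bearing housing, fixed on a 4 to 12 mm packing plate, open side up: foot 196 mm across, body 146 mm across, flat rim 69.5 mm above its underside, bore 110 mm across. Origin: centre of the underside (plate's top), z up; x points from the bore's axis through the middle of the ring's gap. A dark end cover fills the bore, its face 60 mm above the origin; the ring lies flat on it.
- groove (a point): Point on the bore's axis at the height of the rim; axes as the housing's. The ring's groove is 114.6 mm across, its upper side bevelled inwards and up, from 65.5 to 68.5 mm above the housing's origin: an end raised by a lift from below is squeezed inwards past it, and springs out again over the rim once above it. Bore and rim are open to fingers and tools from above.
- notch (a point): In the ring's gap, over the removal notch: 52.8 mm from the bore's axis along the housing's x (the ring's mid-line), at the height of the seated ring's underside, 60 mm above its origin. Axes as the housing's. The notch is cut in rim and cover, 12 deg clockwise to 24 deg counter-clockwise (from above) of x, 45 to 62.5 mm from the axis; its flat floor is 4.8 mm lower, 55.2 mm above its origin.
- ring_end (a point): Centre of the end face of the ring's end over the notch, on the counter-clockwise side of the gap seen from above, 10 deg from the housing's x when seated; axes as the ring's. The notch reaches 14 deg on under this end, with 4.8 mm below it for the pick's foot. The foot slides under along the housing's y from the gap, until the shank meets the end face.
- ring_grip (a point): Point on the ring's mid-line and mid-thickness, 22 deg along the ring from ring_end: a place to pinch the ring's 8 mm width, across which the fingers close along the line to the bore's axis. Once this end lies on the rim, this point is some 2 mm above the rim and 51 mm from the bore's axis. Pulled slowly straight up from here, the rest of the ring follows out of its groove.
- ring_far_end (a point): Centre of the ring's other end face, on the clockwise side of the gap. When the first end has been pried up, the gap is some 6 mm narrower, so the pick is best drawn out from under the end towards the bore's axis.
- ring_back (a point): Centre of the ring's section opposite the gap.
- ring: Bright split ring of spring steel, 87 g: 113.6 mm across, 8 mm wide radially, 5 mm thick, gap 18.3 mm. Origin on its axis at its underside (moves with the ring's back); z along the axis, x to the gap. The rest seated, raising one end takes about 10 to 15 N. Raised some 40 mm, let down and the pick drawn out, the end springs outwards and stays lying on the rim.
- pick: Hook pick, about 95 g, upright, its square steel bolster (26 mm, 6 mm high) resting on the wooden block; above it a square wooden handle 16 x 16 mm, 84 mm long, flats square to x and y. Origin: centre of the bolster's underside; z up along the tool, x the way the foot points. Below hangs a round shank, 6 mm thick, on this axis, held by a collet nose 9 mm thick, 8 mm long.
- pick_grip (a point): Centre of the pick's handle, 48 mm above the bolster's underside, on the shank's axis. Axes as the pick's. The shank stands out of the collet by 54 to 70 mm, differently each time and not measured, so the height of its lower end must be felt or seen; it holds firm there up to some 60 N. At its lower end the foot: 10 mm long from the shank's axis along the pick's x, 4 mm wide, 3 mm high, flat sole.
- block_slot (a point): Where the shank's axis stands in the slot of the fixed wooden block (75 x 75 mm, 78 mm high), at its top face; z up. The foot points along this frame's y. The slot runs from 7 mm behind this point to 14 mm ahead along y, is 12 mm wide and 76 mm deep. With the pick home its handle's centre is 48 mm straight above this point.
- tray: Fixed square metal tray, 180 x 180 mm, walls 3 mm thick and 24 mm high, floor 3 mm thick. Origin: centre of its underside, z up, sides along x and y.
- hammer: Bystander: hand hammer with a wooden handle lying on the bench, about 290 mm long.
- tin: Bystander: round closed grease tin, 69 mm across, 48 mm high. Origin: centre of its underside.
- bearing: Bystander: spare ball bearing lying flat, 72 mm across, 18 mm high. Origin: centre of its underside.
Mind the look-alikes: they are no part of the job. What is shaped like the pick but green or white is not meant.

How it is judged:
On the way:
1. the ring's end over the notch is lifted clear above the groove by the pick (its middle at least 10.5 mm above its seated height) (z of ring_end in the frame of housing above 0.073 m and contact force between pick and ring above 0.3 N), for 0.1 s.
At the end, for the whole second after the job is handed in: The ring lies flat on the tray's floor, wholly inside its walls (both ends and the back less than 11 mm above the tray's underside), at rest; the pick stands upright (within 0.15 rad) in its block, its bolster down to within 4 mm of the block's top, at rest (x of ring_end in the frame of tray between -0.087 and 0.087 m and y of ring_end in the frame of tray between -0.087 and 0.087 m and x of ring_back in the frame of tray between -0.087 and 0.087 m and y of ring_back in the frame of tray between -0.087 and 0.087 m and z of each of ring_end, ring_far_end, ring_back in the frame of tray below 0.011 m and linear speed of each of ring, pick below 0.02 m/s and horizontal distance between pick_grip and block_slot below 0.012 m and z of pick_grip in the frame of block_slot below 0.052 m and angle between pick's own z axis and vertical below 0.15 rad); the robot touches nothing.
It fails at once if the pick presses on the housing or its cover with more than 15 N (contact force between pick and housing above 15 N).
It fails at once if the pick strains the ring with more than 25 N (contact force between pick and ring above 25 N).
It fails at once if the gripper touches the ring while the end over the notch is still seated in the groove (less than 4.5 mm above its seated height) (contact force between the fingers and ring above 0.5 N and z of ring_end in the frame of housing below 0.067 m and horizontal distance between ring_end and groove below 0.065 m).
It fails at once if the hammer, tin or bearing is shifted by more than 20 mm (distance of any of hammer, tin, bearing from where it was at the start of the episode above 0.02 m).
It also fails if it takes over 72 s, if anything falls off the work surface, if the arm or the gripper's body presses on something with over 40 N, if the wrist force passes 120 N, or if a joint passes its speed limit or range.

## Working session

There is one attempt and no reset: what is moved stays moved. The work goes in short steps, Python scripts to look and compute and a tool call to move; the robot and the scene stay as the last step left them, time stands still between calls to the robot, and variables do not carry over. Pictures are saved under pics/ and viewed, and the job is handed in when it is done.

Besides the shell and the picture viewer there is one more tool, called after "Request:" by a JSON object that holds its "name" and its "arguments". jog_arm: Moves the arm, as the interface text tells. Its arguments: {"type":"object","properties":{"increments":{"type":"array","items":{"type":"array","items":{"type":"number"}}},"squeeze":{"type":"number"}},"required":["increments"]}

```bash
ls; mkdir -p pics; python3 - <<'E'
from bench import robot
import cv2,numpy as np
s=robot.observe();print(s)
for n in("scene","top","wrist"):
    im=robot.read_camera(n);cv2.imwrite(f"pics/a_{n}.png",im[:,:,::-1]);print(n,robot.calibration(n))
E
```

```text
pics
{'time_s': 0.0, 'q': array([ 1.61811921e+00,  3.59385200e-01,  1.10877390e-02, -3.54223533e-04,
       -1.22409298e+00, -2.88068360e-01]), 'joint_vel': array([-0.0002147 , -0.00022364, -0.00100703,  0.00055697, -0.00178509,
        0.00209285]), 'joint_torque': array([-1.88773622e-03, -5.83322096e+01,  2.93417215e+01,  6.93655193e+00,
       -5.99930529e-03,  1.07800563e-06]), 'position': array([0.16086748, 0.65507016, 0.2303766 ]), 'orientation': array([ 0.08497532, -0.08493126, -0.70140941,  0.70256012]), 'force': array([-0.28715193, -0.24337192,  0.28810258]), 'wrist_torque': array([ 0.01937836, -0.04268678, -0.01485922]), 'finger_gap': 0.08532679919718675}
scene {'fx': 376.9201900419836, 'fy': 376.9201900419836, 'cx': 323.83872101138087, 'cy': 201.45628866230817, 'view': array([[ 0.78050912,  0.62509737, -0.00766828, -0.32247016],
       [-0.43996493,  0.55798065,  0.70362522,  0.15766366],
       [ 0.44411303, -0.54581212,  0.7105299 , -1.32215578],
       [ 0.        ,  0.        ,  0.        ,  1.        ]])}
top {'fx': 482.89713531187374, 'fy': 482.89713531187374, 'cx': 
[... 160 characters left out ...]
, -1.50500548e-02,  2.15315625e-01,
        -4.94743217e-01],
       [-2.15309500e-01,  2.04529807e-03,  9.76543719e-01,
        -1.32290076e+00],
       [ 0.00000000e+00,  0.00000000e+00,  0.00000000e+00,
         1.00000000e+00]])}
wrist {'fx': 341.14081012064315, 'fy': 341.14081012064315, 'cx': 317.11015619524414, 'cy': 199.62492586338453, 'T_tool_cam': array([[ 5.18007125e-04, -9.58595809e-01, -2.84769742e-01,
        -7.25682255e-02],
       [-5.87417358e-04,  2.84769440e-01, -9.58595859e-01,
        -1.42985572e-01],
       [ 9.99999693e-01,  6.63838175e-04, -4.15583219e-04,
         6.18473527e-04],
       [ 0.00000000e+00,  0.00000000e+00,  0.00000000e+00,
         1.00000000e+00]])}
```

View pics/a_scene.png

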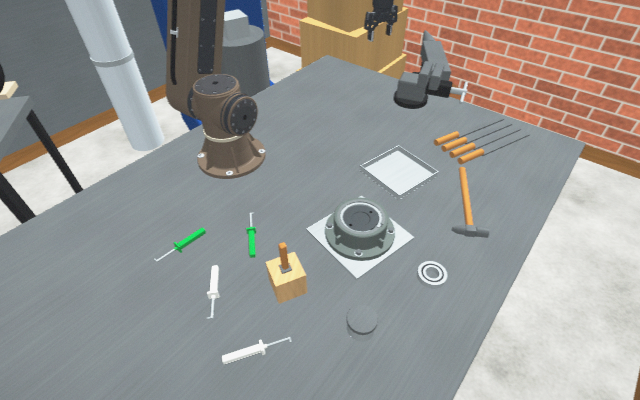

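View pics/a_top.png

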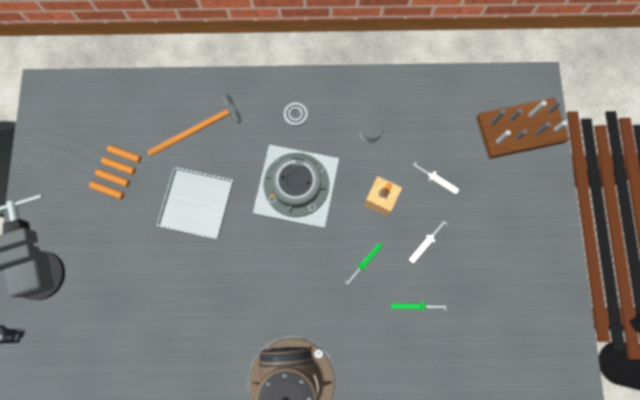

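View pics/a_wrist.png

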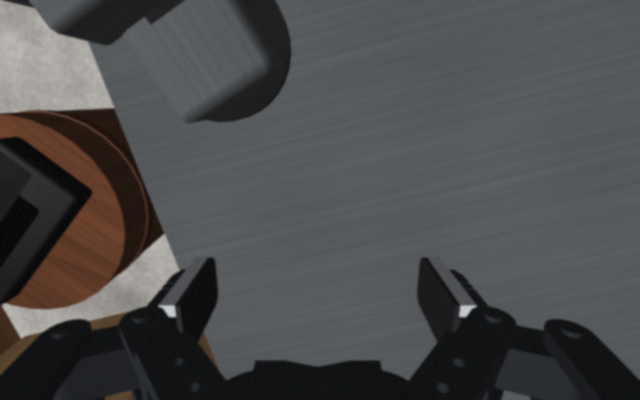

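```bash
cat > h.py <<'E'
import cv2,numpy as np
from scipy.spatial.transform import Rotation as R
from bench import robot
def cal(n,s=None):
    c=robot.calibration(n)
    K=(c['fx'],c['fy'],c['cx'],c['cy'])
    if n=='wrist':
        s=s or robot.observe()
        T=np.eye(4);q=s['orientation'];T[:3,:3]=R.from_quat([q[1],q[2],q[3],q[0]]).as_matrix();T[:3,3]=s['position']
        V=np.linalg.inv(T@c['T_tool_cam'])
    else: V=c['view']
    return K,V
def ray(cv,u,v):
    K,V=cv
    d=np.array([(u-K[2])/K[0],-(v-K[3])/K[1],-1]);Ri=V[:3,:3].T
    return -Ri@V[:3,3],Ri@d
def pl(cv,u,v,z):
    o,d=ray(cv,u,v);return o+d*(z-o[2])/d[2]
def proj(cv,p):
    K,V=cv;c=V[:3,:3]@np.asarray(p)+V[:3,3]
    return np.array([K[2]+K[0]*c[0]/-c[2],K[3]+K[1]*-c[1]/-c[2]])
def tri(a,b):
    (o1,d1),(o2,d2)=a,b
    A=np.stack([d1,-d2],1);t=np.linalg.lstsq(A,o2-o1,rcond=None)[0]
    p,q=o1+d1*t[0],o2+d2*t[1];return (p+q)/2,np.linalg.norm(p-q)
def crop(src,dst,x0,y0,x1,y1,f):
    im=cv2.imread(src)[y0:y1,x0:x1];cv2.imwrite(dst,cv2.resize(im,None,fx=f,fy=f,interpolation=cv2.INTER_CUBIC))
def snap(name,fn):
    s=robot.observe();im=robot.read_camera(name);cv2.imwrite(fn,im[:,:,::-1]);return s
E
python3 - <<'E'
from h import *
t=cal('top');
for n,u,v,z in [('housing',297,180,.078),('tray',196,203,.003),('block',384,193,.078),('handle',386,190,.16),('bearing',295,113,.018),('tin',371,132,.048),('hammerhead',232,109,.02)]: print(n,pl(t,u,v,z).round(3))
s=cal('scene')
print(pl(s,361,217,.078),pl(s,285,262,.078),pl(s,400,171,.003))
for i,(f,b) in enumerate([('top',(240,140,345,235)),('top',(350,160,420,230)),('scene',(300,180,420,275)),('scene',(255,235,315,305)),('top',(150,160,240,245))]):
    crop(f'pics/a_{f}.png',f'pics/c{i}.png',*b,6)
E
```

```text
housing [ 0.551 -0.021  0.078]
tray [0.505 0.281 0.003]
block [ 0.509 -0.265  0.078]
handle [ 0.498 -0.259  0.16 ]
bearing [ 0.778 -0.014  0.018]
tin [ 0.702 -0.239  0.048]
hammerhead [0.793 0.178 0.02 ]
[ 0.55558694 -0.01752108  0.078     ] [ 0.49560493 -0.25186139  0.078     ] [0.50384225 0.29283173 0.003     ]
```

```bash
python3 -c "
import cv2,numpy as np
L=[cv2.resize(cv2.imread(f'pics/c{i}.png'),(400,300)) for i in range(4)]
cv2.imwrite('pics/c_all.png',np.vstack([np.hstack(L[:2]),np.hstack(L[2:])]))"
```

```text
(no output)
```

View pics/c_all.png

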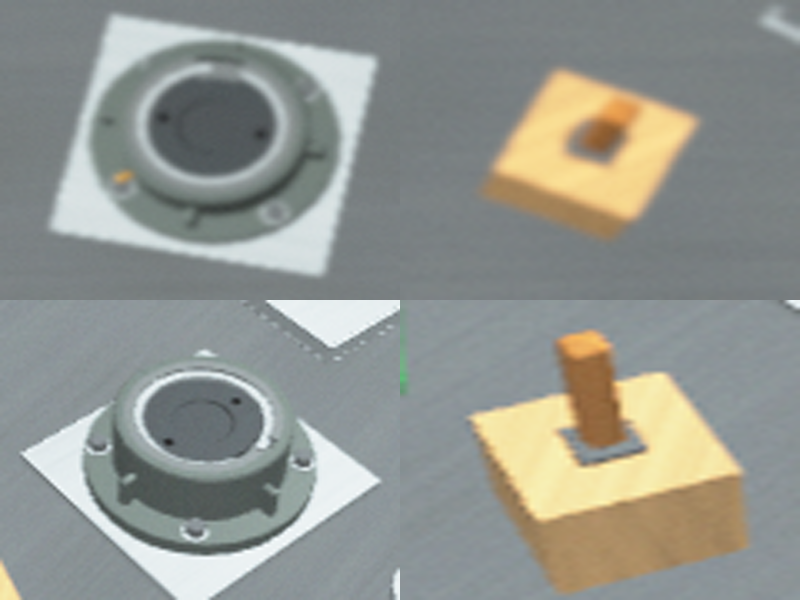

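```bash
python3 - <<'E'
from h import *
s=robot.observe();q=s['orientation'];M=R.from_quat([q[1],q[2],q[3],q[0]]).as_matrix();print(M.round(3))
K,V=cal('wrist');print((-V[:3,:3].T@V[:3,3]).round(3), (-V[2,:3]).round(3))
# image of block/corners in top & scene crop
E
```

```text
[[-0.971 -0.    -0.239]
 [ 0.239 -0.001 -0.971]
 [-0.    -1.     0.001]]
[0.231 0.637 0.374] [-0.277  0.066 -0.959]
```

Request:
{"name": "jog_arm", "arguments": {"increments": [[1, -4, 1.5, 0, 0, 0, 1], [1.5, -4, 1.5, 0, 0, 0, 1], [2, -3.6, 1.5, 0, 0, 0, 1], [2.2, -3.5, 1, 0, 0, 0, 1], [2.4, -3.4, 1, 0, 0, 0, 1]]}}

```text
time_s: 0.57
position: [0.2461, 0.4734, 0.2845]
orientation: [0.082, -0.083, -0.696, 0.708]
force: [1.0, -0.4, 0.1]
finger_gap: 0.0854
```

Request:
{"name": "jog_arm", "arguments": {"increments": [[2.4, -3.4, 0, 0, 0, 0, 1], [2.4, -3.4, 0, 0, 0, 0, 1], [2.2, -3.5, 0, 0, 0, 0, 1], [2.2, -3.5, 0, 0, 0, 0, 1], [2.2, -3.5, 0, 0, 0, 0, 1]]}}

```text
time_s: 0.98
position: [0.3591, 0.2983, 0.2874]
orientation: [0.081, -0.082, -0.698, 0.707]
force: [0.9, 0.3, -0.1]
finger_gap: 0.0855
```

Request:
{"name": "jog_arm", "arguments": {"increments": [[2.2, -3.5, 0, 0, 0, 0, 1], [2.2, -3.5, 0, 0, 0, 0, 1], [2.2, -3.5, 0, 0, 0, 0, 1], [2, -3.6, 0, 0, 0, 0, 1], [2, -3.6, 0, 0, 0, 0, 1]]}}

```text
time_s: 1.4
position: [0.4633, 0.118, 0.2884]
orientation: [0.079, -0.082, -0.699, 0.706]
force: [0.5, 0.7, -0.1]
finger_gap: 0.0851
```

Request:
{"name": "jog_arm", "arguments": {"increments": [[2, -3.6, -1, 0, 0, 0, 1], [2, -3.6, -1, 0, 0, 0, 1], [2, -3.6, -1, 0, 0, 0, 1], [1.8, -3.6, 0, 0, 0, 0, 1], [0, 0, 0, 0, 0, 0, 1]]}}

```text
time_s: 1.82
position: [0.5411, -0.0318, 0.2589]
orientation: [0.08, -0.084, -0.7, 0.705]
force: [0.5, 1.2, 0.3]
finger_gap: 0.0854
```

```bash
python3 - <<'E'
from h import *
s=snap('wrist','pics/w1.png'); print(s['position'],s['orientation'])
import pickle;pickle.dump(s,open('w1.pkl','wb'))
E
```

```text
[ 0.54105861 -0.03184569  0.25893319] [ 0.08042751 -0.08389958 -0.69957849  0.70504058]
```

View pics/w1.png

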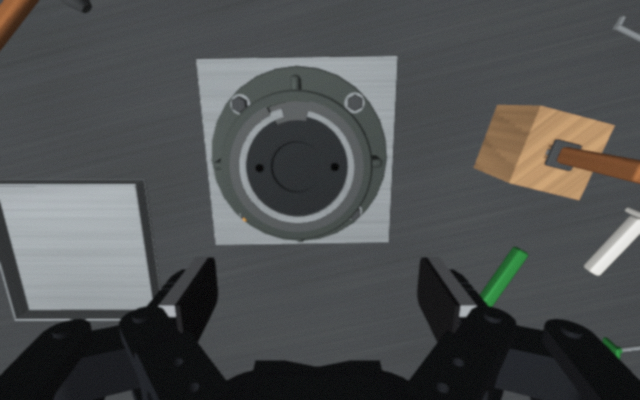

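```bash
python3 - <<'E'
from h import *
crop('pics/w1.png','pics/w1c.png',200,55,400,250,4) if 0 else crop('pics/w1.png','pics/w1c.png',230,80,370,220,4)
crop('pics/w1.png','pics/w1d.png',245,90,345,150,8)
E
```

```text
(no output)
```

View pics/w1c.png

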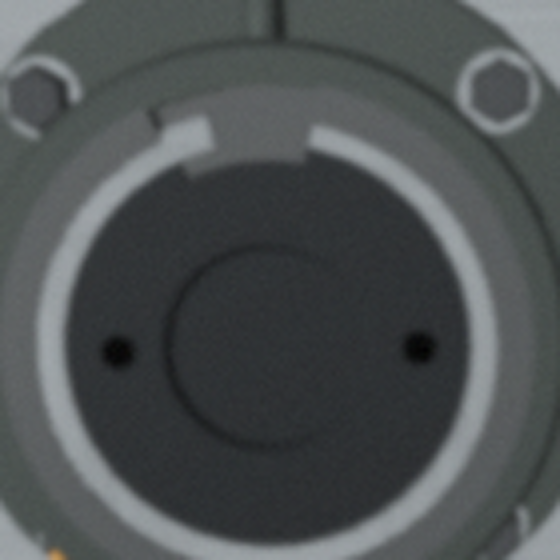

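View pics/w1d.png

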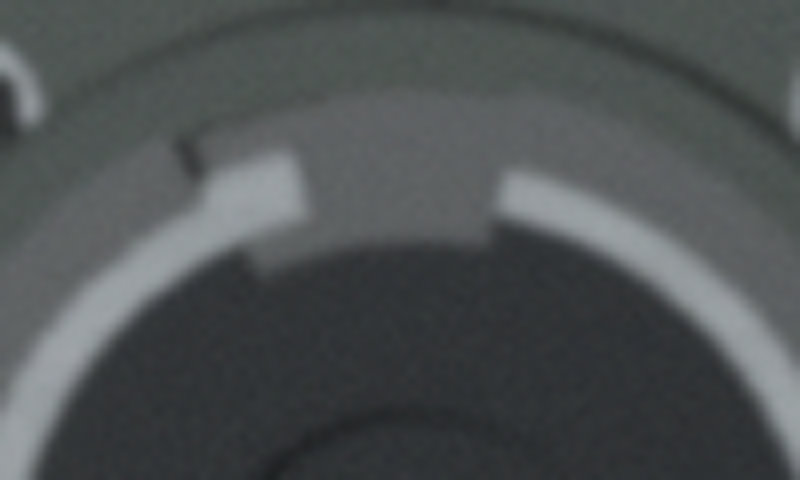

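```bash
python3 - <<'E'
from h import *
import pickle
s=pickle.load(open('w1.pkl','rb'));c=cal('wrist',s)
im=cv2.imread('pics/w1.png',0).astype(float)
im=cv2.GaussianBlur(im,(0,0),.7)
from scipy.ndimage import map_coordinates as mc
from scipy.optimize import least_squares
u0,v0=300,166
P=[];Q=[]
for a in np.radians(np.arange(0,360,4)):
    r=np.arange(40,64,.25);p=mc(im,[v0+r*np.sin(a),u0+r*np.cos(a)],order=1)
    g=np.gradient(p);i=g.argmax();j=i+(g[i:i+40]).argmin()
    if g[i]>3: 
        P.append((u0+r[i]*np.cos(a),v0+r[i]*np.sin(a),np.degrees(a)))
        Q.append((u0+r[j]*np.cos(a),v0+r[j]*np.sin(a),np.degrees(a)))
for nm,L in(('in',P),('out',Q)):
  for z in(.066,.07,.074,.078):
    X=np.array([pl(c,u,v,z)[:2] for u,v,a in L if not 225<a<305])
    f=lambda p:np.hypot(X[:,0]-p[0],X[:,1]-p[1])-p[2]
    r=least_squares(f,[.555,-.02,.05],loss='soft_l1',f_scale=.001);print(nm,z,r.x.round(4),np.abs(r.fun).mean().round(5))
for z in(.066,.07,.074):
  for u,v in[(282.5,113.1),(307.5,114.4)]: print(z,pl(c,u,v,z).round(4))
  a,b=[pl(c,u,v,z) for u,v in[(282.5,113.1),(307.5,114.4)]];print(np.linalg.norm(a-b))
# block top corners & handle
crop('pics/w1.png','pics/w1e.png',460,90,640,215,4)
E
```

```text
in 0.066 [ 0.5523 -0.0155  0.0507] 0.00018
in 0.07 [ 0.553  -0.0159  0.0501] 0.00017
in 0.074 [ 0.5537 -0.0163  0.0494] 0.00017
in 0.078 [ 0.5544 -0.0167  0.0488] 0.00017
out 0.066 [ 0.5516 -0.0152  0.0573] 0.00018
out 0.07 [ 0.5523 -0.0156  0.0566] 0.00018
out 0.074 [ 0.553  -0.016   0.0559] 0.00018
out 0.078 [ 0.5537 -0.0164  0.0553] 0.00018
0.066 [ 0.6067 -0.0157  0.066 ]
0.066 [ 0.6    -0.0386  0.066 ]
0.0239050491926889
0.07 [ 0.6067 -0.0161  0.07  ]
0.07 [ 0.6001 -0.0387  0.07  ]
0.02362074614566636
0.074 [ 0.6068 -0.0164  0.074 ]
0.074 [ 0.6002 -0.0388  0.074 ]
0.02333644309864382
```

View pics/w1e.png

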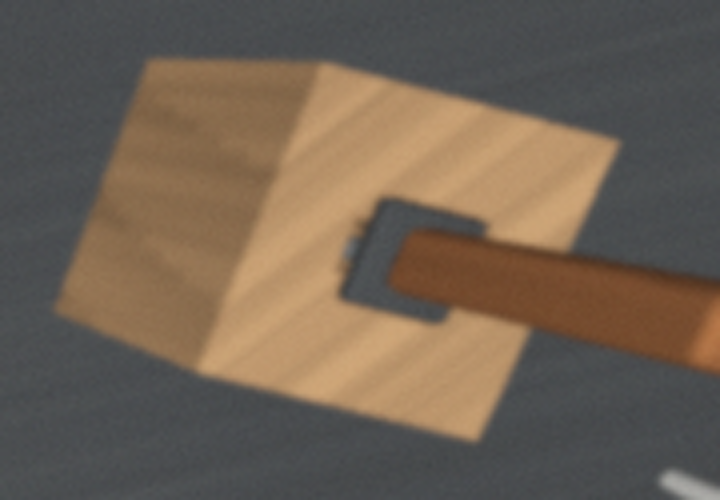

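```bash
python3 - <<'E'
from h import *
import pickle
s=pickle.load(open('w1.pkl','rb'));c=cal('wrist',s)
C=np.array([.5545,-.0167])
for P in(.004,.008,.012):
  C=np.array([.5515+P/4*.7,-.0151-P/4*.4])if 0 else None
  # centre from outer edge fit at rim height
  z=.0695+P; C=np.array([.5537+(z-.078)*.175,-.0164-(z-.078)*.1])
  print(P,C)
  for n,u,v,h in[('rimL',268.1,108.8,.0695),('inL',277.8,124.4,.06),('inR',306.5,120.4,.06),('endLmid',282.5,113,.065),('endRmid',308.1,114,.065),('endLin',283.6,117,.065),('endLout',281.7,108.9,.065),('Rin',306.9,116.7,.065),('Rout',309.5,111,.065)]:
    p=pl(c,u,v,h+P)[:2]-C;print(n,(np.hypot(*p)*1e3).round(1),np.degrees(np.arctan2(p[1],p[0])).round(1))
E
```

```text
0.004 [ 0.5529125 -0.01595  ]
rimL 61.8 10.8
inL 45.2 9.8
inR 46.4 -26.0
endLmid 53.9 -0.0
endRmid 52.9 -26.3
endLin 50.1 -0.1
endLout 57.7 -0.3
Rin 50.2 -25.6
Rout 55.8 -27.0
0.008 [ 0.5536125 -0.01635  ]
rimL 61.1 10.8
inL 44.6 9.8
inR 45.9 -25.9
endLmid 53.3 -0.0
endRmid 52.2 -26.3
endLin 49.5 -0.1
endLout 57.0 -0.3
Rin 49.6 -25.6
Rout 55.2 -27.0
0.012 [ 0.5543125 -0.01675  ]
rimL 60.3 10.8
inL 44.1 9.8
inR 45.3 -25.9
endLmid 52.6 -0.0
endRmid 51.6 -26.2
endLin 48.9 -0.1
endLout 56.3 -0.2
Rin 48.9 -25.6
Rout 54.5 -27.0
```

```bash
python3 - <<'E'
from h import *
import pickle
s=pickle.load(open('w1.pkl','rb'));c=cal('wrist',s)
p=np.array([pl(c,460+u/4,90+v/4,.078) for u,v in[(322,63),(620,142),(480,440),(203,375)]])
print(p.round(4),p.mean(0));
for i in range(4):
  d=p[(i+1)%4]-p[i];print(np.linalg.norm(d),np.degrees(np.arctan2(d[1],d[0])))
b=np.array([pl(c,460+u/4,90+v/4,.084) for u,v in[(385,198),(487,222),(443,322),(343,297)]]);print(b.round(4),b.mean(0))
for i in range(4):
  d=b[(i+1)%4]-b[i];print(np.linalg.norm(d),np.degrees(np.arctan2(d[1],d[0])))
E
```

```text
[[ 0.5582 -0.2496  0.078 ]
 [ 0.5238 -0.3169  0.078 ]
 [ 0.4571 -0.2833  0.078 ]
 [ 0.49   -0.2172  0.078 ]] [ 0.50726459 -0.26673514  0.078     ]
0.07560383576324199 -117.04144237129327
0.07473896500927645 153.26990697296299
0.07390589242681736 63.505485714310396
0.07547276308760138 -25.441349636270207
[[ 0.525  -0.2586  0.084 ]
 [ 0.5138 -0.2816  0.084 ]
 [ 0.492  -0.2709  0.084 ]
 [ 0.5037 -0.2479  0.084 ]] [ 0.50862599 -0.2647598   0.084     ]
0.02566466694298005 -115.92371482565565
0.024335418886238525 153.84638105321434
0.025826224025630555 63.04935085744991
0.02387371689875774 -26.535849960031065
```

Request:
{"name": "jog_arm", "arguments": {"increments": [[-1, -3.8, 0, 0, 0, -0.06, 1], [-1, -3.8, 0, 0, 0, -0.06, 1], [-1, -3.8, 0, 0, 0, -0.05, 1], [-1, -3.8, 0, 0, 0, -0.05, 1], [-1, -3.8, 0, 0, 0, 0, 1]]}}

```text
time_s: 2.28
position: [0.4894, -0.2179, 0.2574]
orientation: [0.159, -0.16, -0.687, 0.691]
force: [1.5, 0.1, -0.9]
finger_gap: 0.0855
```

Request:
{"name": "jog_arm", "arguments": {"increments": [[-1, -2, 0, 0, 0, 0, 1], [0, 0, 0, 0, 0, 0, 1]]}}

```text
time_s: 2.45
position: [0.4767, -0.2419, 0.2575]
orientation: [0.16, -0.161, -0.686, 0.691]
force: [0.0, 0.8, -0.3]
finger_gap: 0.0854
```

```bash
cat >> h.py <<'E'
def st():
    s=robot.observe();q=s['orientation'];M=R.from_quat([q[1],q[2],q[3],q[0]]).as_matrix()
    print('t',round(s['time_s'],2),'p',s['position'].round(4),'jaw az',np.degrees(np.arctan2(-M[1,2],-M[0,2])).round(2),'ydown',M[:,1].round(4),'F',s['force'].round(2),'gap',round(s['finger_gap'],4),'q',s['q'].round(2))
    return s
E
python3 - <<'E'
from h import *
import pickle
s=st();snap('wrist','pics/w2.png');pickle.dump(s,open('w2.pkl','wb'))
E
```

```text
t 2.45 p [ 0.4767 -0.2419  0.2575] jaw az 63.73 ydown [-5.e-04 -7.e-03 -1.e+00] F [ 0.03  0.84 -0.33] gap 0.0854 q [-0.1   0.11 -0.26  0.01 -1.2   1.21]
```

View pics/w2.png

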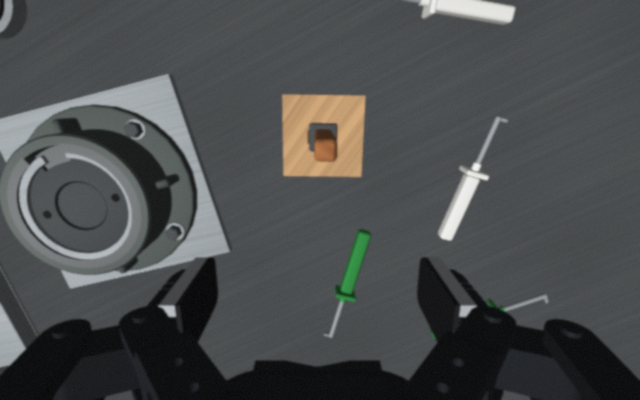

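```bash
python3 - <<'E'
from h import *
crop('pics/w2.png','pics/w2c.png',275,85,375,185,6)
E
```

```text
(no output)
```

View pics/w2c.png

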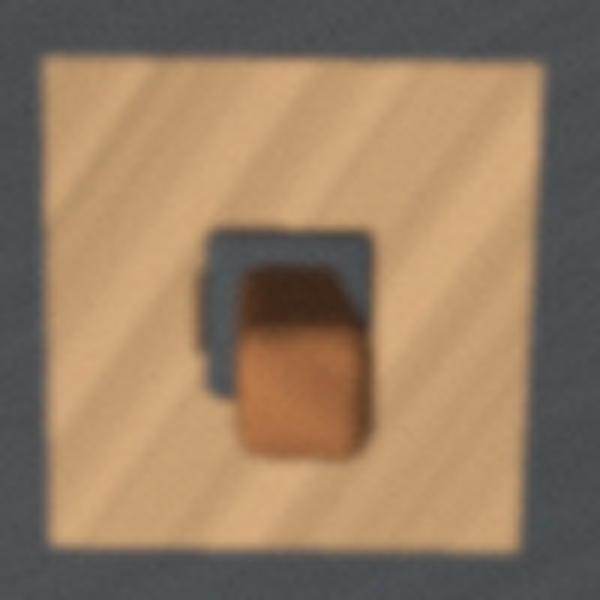

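```bash
python3 - <<'E'
from h import *
import pickle
s=pickle.load(open('w2.pkl','rb'));c=cal('wrist',s)
f=lambda u,v,z:pl(c,275+u/6,85+v/6,z).round(4)
print('handle',f(303,390,.168),'bol',f(291,314,.084))
p=np.array([f(*a,.078) for a in[(42,57),(545,65),(522,550),(48,548)]]);print(p.mean(0))
for i in range(4):
  d=p[(i+1)%4]-p[i];print(np.linalg.norm(d).round(4),np.degrees(np.arctan2(d[1],d[0])))
h=np.array([f(*a,.168) for a in[(240,325),(368,325),(362,458),(240,458)]]);print(h.mean(0))
for i in range(4):
  d=h[(i+1)%4]-h[i];print(np.linalg.norm(d).round(4),np.degrees(np.arctan2(d[1],d[0])))
E
```

```text
handle [ 0.5087 -0.2655  0.168 ] bol [ 0.5081 -0.266   0.084 ]
[ 0.5077 -0.2657  0.078 ]
0.0759 -117.13934105487908
0.0748 153.22946573672593
0.0764 63.401403288398384
0.0755 -27.17564027679405
[ 0.50855 -0.26535  0.168  ]
0.0145 -116.21137801783136
0.0152 152.08308694736283
0.014 63.79988515865252
0.0152 -26.227026901140484
```

Request:
{"name": "jog_arm", "arguments": {"increments": [[1.8, -1.3, -3, 0.004, 0, 0, 1], [1.3, -1, -3.5, 0.003, 0, -0.004, 1], [0.1, -0.1, -3.8, 0, 0, 0, 1], [0, 0, -2, 0, 0, 0, 1], [0, 0, 0, 0, 0, 0, 1]]}}

```text
time_s: 2.92
position: [0.5139, -0.261, 0.1347]
orientation: [-0.157, 0.165, 0.689, -0.688]
force: [-0.7, 0.4, 1.4]
finger_gap: 0.0856
```

```bash
python3 -c "
from h import *
st()"
```

```text
t 2.92 p [ 0.5139 -0.261   0.1347] jaw az 63.7 ydown [ 0.0113 -0.001  -0.9999] F [-0.67  0.41  1.39] gap 0.0856 q [-0.13  0.27 -0.35 -0.   -0.94  1.24]
```

Request:
{"name": "jog_arm", "arguments": {"increments": [[-0.5, -0.5, -1.4, 0, 0.011, 0, 1], [0, 0, -1.4, 0, 0, 0, 1], [0, 0, 0, 0, 0, 0, 1]]}}

```text
time_s: 3.17
position: [0.5103, -0.2634, 0.107]
orientation: [0.159, -0.159, -0.688, 0.689]
force: [0.4, 0.4, -0.3]
finger_gap: 0.0854
```

```bash
python3 -c "
from h import *
st()"
```

```text
t 3.17 p [ 0.5103 -0.2634  0.107 ] jaw az 63.97 ydown [-3.0e-04 -1.4e-03 -1.0e+00] F [ 0.38  0.36 -0.29] gap 0.0854 q [-0.13  0.31 -0.38  0.   -0.89  1.25]
```

Request:
{"name": "jog_arm", "arguments": {"increments": [[-0.2, -0.2, 0, 0, 0, -0.008, 1], [0, 0, 0, 0, 0, 0, 1]]}}

```text
time_s: 3.33
position: [0.5092, -0.2647, 0.1089]
orientation: [0.161, -0.162, -0.688, 0.689]
force: [-1.3, -0.2, 0.5]
finger_gap: 0.0854
```

Request:
{"name": "jog_arm", "arguments": {"increments": [[0, 0, 0, 0, 0, 0, 0.35], [0, 0, 0, 0, 0, 0, 0.35], [0, 0, 0, 0, 0, 0, 0], [0, 0, 0, 0, 0, 0, 0], [0, 0, 0, 0, 0, 0, 0]], "squeeze": 80}}

```text
time_s: 3.75
position: [0.5116, -0.265, 0.1139]
orientation: [0.158, -0.164, -0.688, 0.689]
force: [-0.4, 0.3, 0.3]
finger_gap: 0.0255
```

```bash
python3 -c "
from h import *
st()"
```

```text
t 3.75 p [ 0.5116 -0.265   0.1139] jaw az 63.63 ydown [ 0.0081 -0.0038 -1.    ] F [-0.35  0.34  0.27] gap 0.0255 q [-0.14  0.3  -0.37  0.   -0.89  1.25]
```

Request:
{"name": "jog_arm", "arguments": {"increments": [[-0.35, -0.05, -0.8, 0.004, 0.008, 0, 0], [0, 0, 0, 0, 0, 0, 0]]}}

```text
time_s: 3.92
position: [0.5119, -0.2664, 0.1105]
orientation: [0.157, -0.164, -0.688, 0.689]
force: [-0.8, 0.4, -0.4]
finger_gap: 0.0153
```

Request:
{"name": "jog_arm", "arguments": {"increments": [[0, 0, 0, 0, 0, 0, 0], [0, 0, 0, 0, 0, 0, 0]]}}

```text
time_s: 4.08
position: [0.5117, -0.2663, 0.1105]
orientation: [0.157, -0.164, -0.689, 0.689]
force: [-0.2, 0.7, -1.7]
finger_gap: 0.015
```

```bash
python3 -c "
from h import *
st()"
```

```text
t 4.08 p [ 0.5117 -0.2663  0.1105] jaw az 63.75 ydown [ 0.0086 -0.0021 -1.    ] F [-0.24  0.67 -1.7 ] gap 0.015 q [-0.14  0.3  -0.37  0.   -0.89  1.25]
```

Request:
{"name": "jog_arm", "arguments": {"increments": [[0, 0, 1.5, 0, 0, 0, 0], [0, 0, 2, 0, 0, 0, 0], [0, 0, 2, 0, 0, 0, 0]]}}

```text
time_s: 4.33
position: [0.5075, -0.2654, 0.1599]
orientation: [-0.162, 0.16, 0.689, -0.688]
force: [3.1, -1.5, -3.3]
finger_gap: 0.0152
```

```bash
python3 -c "
from h import *
st()"
```

```text
t 4.33 p [ 0.5075 -0.2654  0.1599] jaw az 63.66 ydown [-0.0029  0.0014 -1.    ] F [ 3.13 -1.53 -3.33] gap 0.0152 q [-0.14  0.25 -0.31 -0.   -1.01  1.25]
```

Request:
{"name": "jog_arm", "arguments": {"increments": [[0.4, 0, 2, 0, -0.008, 0, 0], [0.2, 0, 2, 0, -0.004, 0, 0], [0, 0, 2, 0, 0, 0, 0], [0, 0, 1.5, 0, 0, 0, 0]]}}

```text
time_s: 4.67
position: [0.5117, -0.2652, 0.235]
orientation: [-0.16, 0.162, 0.69, -0.687]
force: [0.4, -0.6, -0.6]
finger_gap: 0.0152
```

```bash
python3 -c "
from h import *
import pickle
s=st();snap('wrist','pics/w3.png');pickle.dump(s,open('w3.pkl','wb'));snap('scene','pics/s3.png')"
```

```text
t 4.67 p [ 0.5117 -0.2652  0.235 ] jaw az 63.61 ydown [ 0.0036  0.0033 -1.    ] F [ 0.44 -0.63 -0.57] gap 0.0152 q [-0.14  0.19 -0.2  -0.   -1.17  1.25]
```

View pics/w3.png

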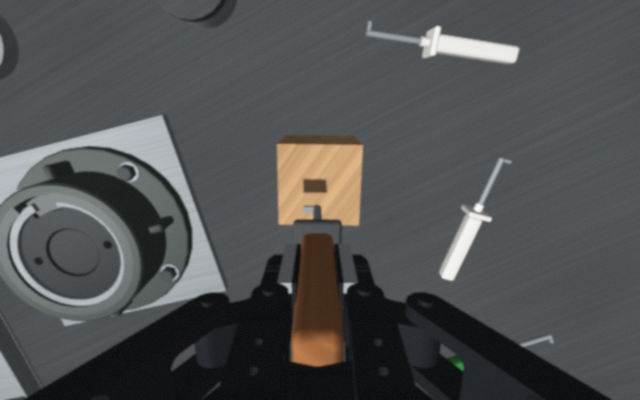

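View pics/s3.png

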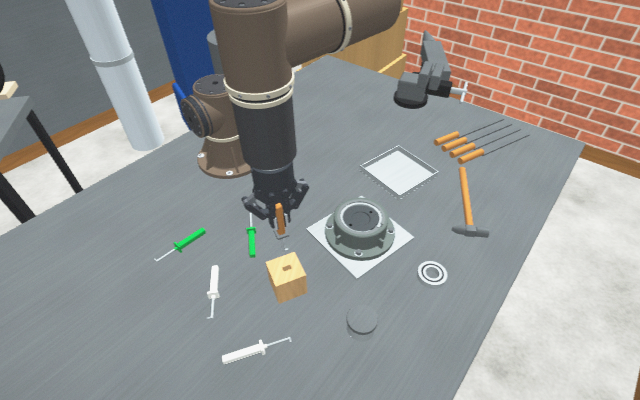

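```bash
python3 - <<'E'
from h import *
crop('pics/w3.png','pics/w3c.png',265,170,365,250,7)
crop('pics/s3.png','pics/s3c.png',255,195,315,275,7)
E
```

```text
(no output)
```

View pics/w3c.png

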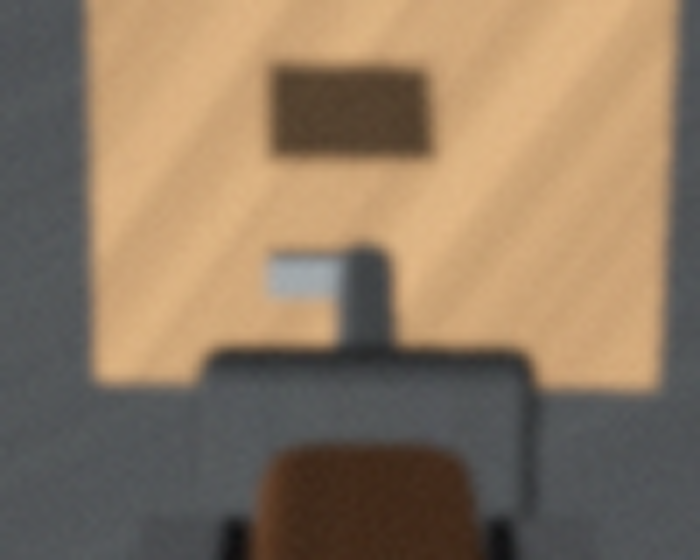

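View pics/s3c.png

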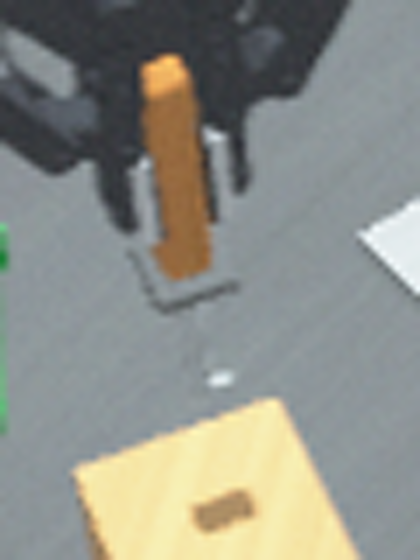

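```bash
python3 - <<'E'
from h import *
c=robot.calibration('wrist');K=(c['fx'],c['fy'],c['cx'],c['cy']);V=np.linalg.inv(c['T_tool_cam']);cv=(K,V)
for x in(0,.002,.0033,.005):
  for n,v in(('foot',209.6),):
    o,d=ray(cv,311,v);t=(x-o[0])/d[0];print(x,n,(o+d*t).round(4))
    print(' bolster edge under/top pred',proj(cv,[x-.013,.0325,0]),proj(cv,[x-.013,.0265,0]),'L/R',proj(cv,[x-.013,.0325,-.013]),proj(cv,[x-.013,.0325,.013]))
# slot center and block from w3
import pickle
s=pickle.load(open('w3.pkl','rb'));w=cal('wrist',s)
p=np.array([pl(w,265+u/7,170+v/7,.078) for u,v in[(272,65),(425,67),(432,156),(272,157)]]);print(p.round(4),p.mean(0))
d=np.array([np.cos(np.radians(63.5)),np.sin(np.radians(63.5))]);print(p.mean(0)[:2]-.0035*d)
# scene foot
a=ray(cal('scene'),255+220/7,195+378/7);print(a)
E
```

```text
0 foot [ 0.      0.078  -0.0035]
 bolster edge under/top pred [315.93313942 213.0346822 ] [315.90296133 216.71071014] L/R [291.98881641 213.05150389] [339.87582522 213.01786166]
0.002 foot [ 0.002   0.0841 -0.0036]
 bolster edge under/top pred [315.93864249 216.51401591] [315.90873564 220.28957729] L/R [292.06768873 216.53090465] [339.80796908 216.49712833]
0.0033 foot [ 0.0033  0.088  -0.0037]
 bolster edge under/top pred [315.94220145 218.7641718 ] [315.9124694  222.60372926] L/R [292.11869705 218.78110351] [339.76408512 218.74724124]
0.005 foot [ 0.005   0.0932 -0.0038]
 bolster edge under/top pred [315.94683417 221.69322122] [315.91732896 225.61564277] L/R [292.18509506 221.71020841] [339.70696095 221.67623518]
[[ 0.5198 -0.2559  0.078 ]
 [ 0.5108 -0.2734  0.078 ]
 [ 0.4997 -0.269   0.078 ]
 [ 0.5088 -0.2503  0.078 ]] [ 0.50976329 -0.26214871  0.078     ]
[ 0.5082016  -0.26528098]
(array([ 0.90824399, -0.60804668,  0.8260223 ]), array([-0.46608425,  0.41338765, -0.79852223]))
```

Request:
{"name": "jog_arm", "arguments": {"increments": [[1.4, 3.6, 0, 0, 0, 0.055, 0], [1.4, 3.6, 0, 0, 0, 0.055, 0], [1.4, 3.6, 0, 0, 0, 0.055, 0], [1.4, 3.6, 0, 0, 0, 0.05, 0], [1.4, 3.6, 0, 0, 0, 0, 0]]}}

```text
time_s: 5.18
position: [0.579, -0.0856, 0.2302]
orientation: [-0.088, 0.087, 0.703, -0.7]
force: [1.6, -0.2, -0.9]
finger_gap: 0.0151
```

```bash
python3 -c "
from h import *
st()"
```

```text
t 5.18 p [ 0.579  -0.0856  0.2302] jaw az 75.76 ydown [-0.0016  0.0043 -1.    ] F [ 1.61 -0.21 -0.85] gap 0.0151 q [ 0.18  0.21 -0.19 -0.   -1.17  1.14]
```

Request:
{"name": "jog_arm", "arguments": {"increments": [[1.5, 2.8, 0, 0, -0.006, 0, 0], [1.3, 2.4, 0, -0.002, 0, 0, 0], [0, 0, 0, 0, 0, 0, 0]]}}

```text
time_s: 5.43
position: [0.6078, -0.0251, 0.2247]
orientation: [-0.087, 0.085, 0.703, -0.701]
force: [-0.0, -1.0, -1.4]
finger_gap: 0.0149
```

```bash
python3 -c "
from h import *
import pickle
s=st();snap('wrist','pics/w4.png');pickle.dump(s,open('w4.pkl','wb'));snap('scene','pics/s4.png');st()
crop('pics/w4.png','pics/w4c.png',240,170,380,270,5)"
```

```text
t 5.43 p [ 0.6078 -0.0251  0.2247] jaw az 76.02 ydown [-0.0014  0.0026 -1.    ] F [-0.02 -0.97 -1.36] gap 0.0149 q [ 0.28  0.26 -0.15 -0.   -1.17  1.05]
t 5.53 p [ 0.6059 -0.0279  0.2247] jaw az 75.95 ydown [-0.003   0.0022 -1.    ] F [-0.54 -0.22 -0.34] gap 0.0148 q [ 0.27  0.25 -0.15 -0.   -1.17  1.05]
```

View pics/w4.png

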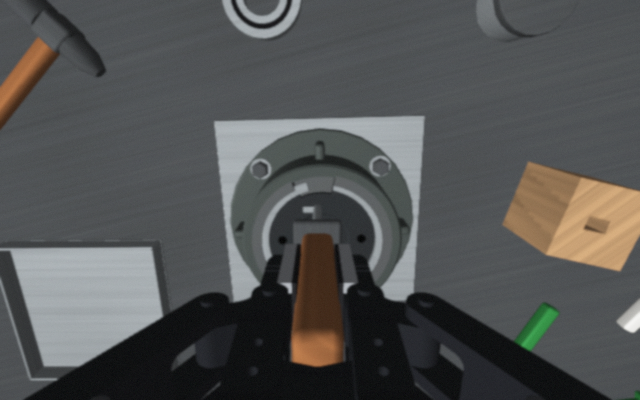

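View pics/w4c.png

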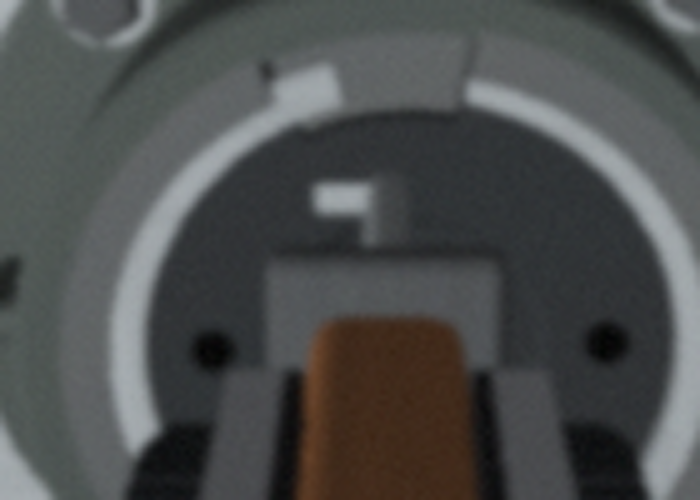

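```bash
python3 - <<'E'
from h import *
import pickle
s=pickle.load(open('w4.pkl','rb'));c=cal('wrist',s)
P=.010
for n,u,v,h in[('Lend mid',340,85,.065),('Rend mid',470,90,.065),('rimL',267,72,.0695),('rimR',475,42,.0695),('innerR',462,108,.06),('foot',0,0,0)]:
  if h: print(n,pl(c,240+u/5,170+v/5,h+P).round(4))
im=cv2.GaussianBlur(cv2.imread('pics/w4.png',0).astype(float),(0,0),.7)
from scipy.ndimage import map_coordinates as mc
from scipy.optimize import least_squares
u0,v0=322,237
Q=[];I=[]
for a in np.radians(list(range(150,225,4))+list(range(312,380,4))):
    r=np.arange(42,70,.25);p=mc(im,[v0+r*np.sin(a),u0+r*np.cos(a)],order=1);g=np.gradient(p);i=g.argmax();j=i+g[i:i+50].argmin()
    if g[i]>3:
      I.append((u0+r[i]*np.cos(a),v0+r[i]*np.sin(a)));Q.append((u0+r[j]*np.cos(a),v0+r[j]*np.sin(a)))
for nm,L in(('in',I),('out',Q)):
  for z in(.07,.074,.078,.082):
    X=np.array([pl(c,u,v,z)[:2] for u,v in L]);r=least_squares(lambda p:np.hypot(X[:,0]-p[0],X[:,1]-p[1])-p[2],[.555,-.02,.05],loss='soft_l1',f_scale=.001);print(nm,z,r.x.round(4),len(L),np.abs(r.fun).mean())
E
```

```text
Lend mid [ 0.6067 -0.017   0.075 ]
Rend mid [ 0.6002 -0.0391  0.075 ]
rimL [ 0.6131 -0.0057  0.0795]
rimR [ 0.6096 -0.042   0.0795]
innerR [ 0.5959 -0.0369  0.07  ]
in 0.07 [ 0.5512 -0.0157  0.0504] 36 0.0009265763435426603
in 0.074 [ 0.5529 -0.0161  0.0497] 36 0.0009153854886417468
in 0.078 [ 0.5546 -0.0164  0.049 ] 36 0.0009041954392814854
in 0.082 [ 0.5563 -0.0168  0.0483] 36 0.0008930042816960813
out 0.07 [ 0.5494 -0.0154  0.057 ] 36 0.0006573523656443095
out 0.074 [ 0.5511 -0.0157  0.0563] 36 0.0006487894764100996
out 0.078 [ 0.5528 -0.0161  0.0555] 36 0.0006402265014158187
out 0.082 [ 0.5545 -0.0165  0.0547] 36 0.0006316639854022643
```

Request:
{"name": "jog_arm", "arguments": {"increments": [[0.1, -0.3, -1.5, -0.002, -0.008, 0, 0], [0.1, -0.1, -1.5, -0.002, -0.004, 0, 0], [0, 0, -0.8, 0, 0, 0, 0]]}}

```text
time_s: 5.78
position: [0.6073, -0.0338, 0.1853]
orientation: [0.083, -0.09, -0.701, 0.702]
force: [-0.8, -0.1, -1.2]
finger_gap: 0.015
```

```bash
python3 -c "
from h import *
import pickle
s=st();snap('wrist','pics/w5.png');pickle.dump(s,open('w5.pkl','wb'));snap('scene','pics/s5.png');st()
crop('pics/w5.png','pics/w5c.png',240,150,380,250,5);crop('pics/s5.png','pics/s5c.png',320,150,420,250,6)"
```

```text
t 5.78 p [ 0.6073 -0.0338  0.1853] jaw az 75.91 ydown [ 0.0097 -0.002  -1.    ] F [-0.83 -0.06 -1.18] gap 0.015 q [ 0.27  0.28 -0.22  0.01 -1.07  1.05]
t 5.88 p [ 0.6068 -0.0338  0.1852] jaw az 75.89 ydown [ 0.0077 -0.0022 -1.    ] F [ 0.55 -0.12 -0.41] gap 0.0148 q [ 0.27  0.28 -0.22  0.   -1.07  1.05]
```

View pics/w5c.png

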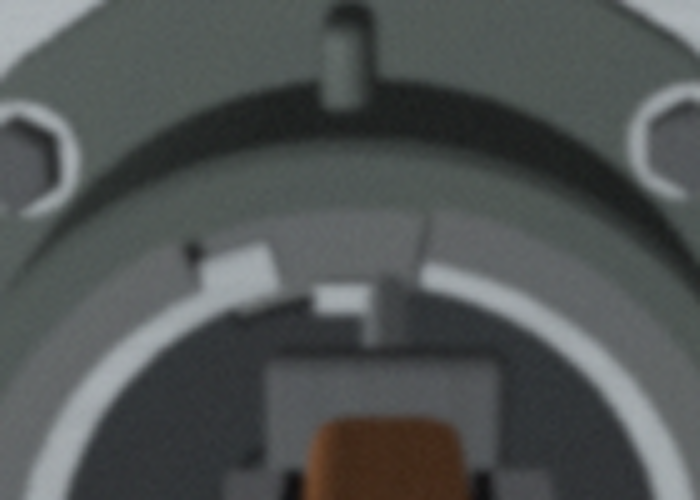

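View pics/s5c.png

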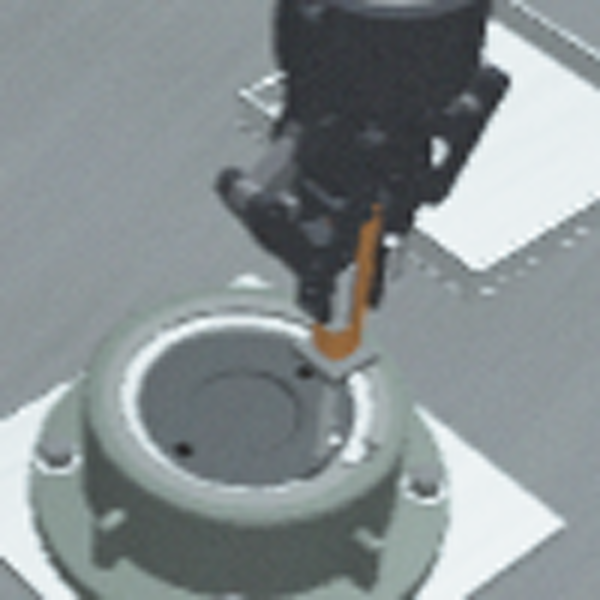

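Request:
{"name": "jog_arm", "arguments": {"increments": [[0.05, 0.2, -0.8, 0, 0, 0, 0], [0, 0, -0.6, 0, 0, 0, 0], [0, 0, 0, 0, 0, 0, 0]]}}

```text
time_s: 6.13
position: [0.6075, -0.0332, 0.1713]
orientation: [0.084, -0.091, -0.701, 0.702]
force: [-0.2, -1.1, 0.2]
finger_gap: 0.0151
```

```bash
python3 -c "
from h import *
st()"
```

```text
t 6.13 p [ 0.6075 -0.0332  0.1713] jaw az 75.79 ydown [ 0.0089 -0.0022 -1.    ] F [-0.19 -1.12  0.2 ] gap 0.0151 q [ 0.27  0.29 -0.23  0.01 -1.04  1.05]
```

Now gentle probing down.

Request:
{"name": "jog_arm", "arguments": {"increments": [[0, 0.1, -0.2, 0, 0, 0, 0], [0, 0.1, -0.2, 0, 0, 0, 0]]}}

```text
time_s: 6.3
position: [0.6079, -0.0314, 0.1678]
orientation: [0.084, -0.091, -0.701, 0.702]
force: [0.3, 0.8, -1.4]
finger_gap: 0.0149
```

Request:
{"name": "jog_arm", "arguments": {"increments": [[0, 0, -0.15, 0, 0, 0, 0], [0, 0, -0.15, 0, 0, 0, 0]]}}

```text
time_s: 6.47
position: [0.6083, -0.0312, 0.165]
orientation: [0.084, -0.091, -0.701, 0.702]
force: [0.6, 0.5, -0.9]
finger_gap: 0.015
```

Request:
{"name": "jog_arm", "arguments": {"increments": [[0, 0, -0.1, 0, 0, 0, 0], [0, 0, -0.1, 0, 0, 0, 0]]}}

```text
time_s: 6.63
position: [0.6084, -0.031, 0.1631]
orientation: [0.083, -0.092, -0.702, 0.702]
force: [0.7, -0.2, -0.6]
finger_gap: 0.0152
```

Request:
{"name": "jog_arm", "arguments": {"increments": [[-0.05, 0, -0.1, 0, 0, 0, 0], [-0.05, 0, -0.1, 0, 0, 0, 0]]}}

```text
time_s: 6.8
position: [0.6075, -0.0309, 0.161]
orientation: [0.083, -0.092, -0.702, 0.702]
force: [0.1, -0.3, -0.7]
finger_gap: 0.0153
```

Request:
{"name": "jog_arm", "arguments": {"increments": [[0, 0, -0.1, 0, 0, 0, 0], [0, 0, -0.1, 0, 0, 0, 0]]}}

```text
time_s: 6.97
position: [0.6074, -0.0309, 0.159]
orientation: [0.083, -0.092, -0.702, 0.702]
force: [0.6, -0.1, -0.9]
finger_gap: 0.0152
```

Request:
{"name": "jog_arm", "arguments": {"increments": [[0, 0, -0.1, 0, 0, 0, 0]]}}

```text
time_s: 7.05
position: [0.6075, -0.0309, 0.1579]
orientation: [0.083, -0.092, -0.702, 0.702]
force: [0.1, -1.0, -0.2]
finger_gap: 0.0148
```

Request:
{"name": "jog_arm", "arguments": {"increments": [[0, 0, -0.1, 0, 0, 0, 0]]}}

```text
time_s: 7.13
position: [0.6075, -0.0308, 0.1568]
orientation: [0.083, -0.092, -0.702, 0.702]
force: [-0.5, -0.5, -0.2]
finger_gap: 0.0149
```

Request:
{"name": "jog_arm", "arguments": {"increments": [[0, 0, -0.08, 0, 0, 0, 0]]}}

```text
time_s: 7.22
position: [0.6075, -0.0309, 0.1559]
orientation: [0.083, -0.092, -0.702, 0.702]
force: [-0.8, -0.2, 3.9]
finger_gap: 0.015
```

Request:
{"name": "jog_arm", "arguments": {"increments": [[0, 0, -0.08, 0, 0, 0, 0]]}}

```text
time_s: 7.3
position: [0.6079, -0.031, 0.1558]
orientation: [0.083, -0.092, -0.702, 0.702]
force: [-2.8, 0.3, 9.2]
finger_gap: 0.0149
```

Request:
{"name": "jog_arm", "arguments": {"increments": [[0, 0, -0.08, 0, 0, 0, 0]]}}

```text
time_s: 7.38
position: [0.6081, -0.0311, 0.1558]
orientation: [0.082, -0.092, -0.701, 0.702]
force: [-3.4, 1.6, 7.7]
finger_gap: 0.0152
```

```bash
python3 -c "
from h import *
import pickle
s=st();snap('wrist','pics/w6.png');pickle.dump(s,open('w6.pkl','wb'))
crop('pics/w6.png','pics/w6c.png',240,150,380,250,5)"
```

```text
t 7.38 p [ 0.6081 -0.0311  0.1558] jaw az 75.85 ydown [ 0.0135 -0.0024 -0.9999] F [-3.39  1.58  7.69] gap 0.0152 q [ 0.27  0.3  -0.26  0.01 -1.    1.05]
```

View pics/w6c.png

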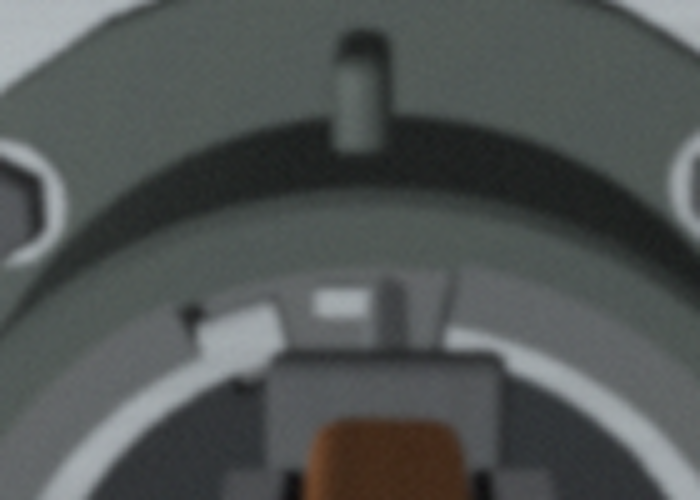

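```bash
python3 - <<'E'
from h import *
import pickle
s=pickle.load(open('w6.pkl','rb'));c=cal('wrist',s)
print('Lend obs',np.array([240+282/5,150+335/5]),'Rend obs',[240+448/5,150+338/5])
for P in(.004,.006,.008,.011):
  L=pl(c,240+282/5,150+335/5,.065+P);Rr=pl(c,240+448/5,150+338/5,.065+P)
  f=pl(c,308,210,.0582+P);sh=pl(c,240+393/5,150+285/5,.0582+P)
  u=np.array([.970,-.242]);y=np.array([.242,.970])
  print(P,'L',L.round(4),'R',Rr.round(4),'gap',np.linalg.norm(L-Rr).round(4),'foot',f.round(4),'rel L (u,y)',((f-L)[:2]@u).round(4),((f-L)[:2]@y).round(4))
E
```

```text
Lend obs [296.4 217. ] Rend obs [329.6, 217.6]
0.004 L [ 0.6044 -0.0155  0.069 ] R [ 0.5981 -0.0384  0.069 ] gap 0.0237 foot [ 0.6054 -0.0242  0.0622] rel L (u,y) 0.0031 -0.0081
0.006 L [ 0.605  -0.0158  0.071 ] R [ 0.5988 -0.0385  0.071 ] gap 0.0235 foot [ 0.606  -0.0244  0.0642] rel L (u,y) 0.003 -0.0081
0.008 L [ 0.6056 -0.0161  0.073 ] R [ 0.5995 -0.0386  0.073 ] gap 0.0233 foot [ 0.6066 -0.0246  0.0662] rel L (u,y) 0.003 -0.008
0.011 L [ 0.6066 -0.0166  0.076 ] R [ 0.6005 -0.0387  0.076 ] gap 0.023 foot [ 0.6075 -0.0249  0.0692] rel L (u,y) 0.0029 -0.0079
```

Request:
{"name": "jog_arm", "arguments": {"increments": [[-0.05, 0, 0.11, 0, 0.005, 0, 0]]}}

```text
time_s: 7.52
position: [0.6073, -0.031, 0.1571]
orientation: [0.084, -0.09, -0.701, 0.702]
force: [-0.2, 1.0, -1.6]
finger_gap: 0.0149
```

Request:
{"name": "jog_arm", "arguments": {"increments": [[-0.12, 0.03, 0, 0, 0, 0, 0], [-0.12, 0.03, 0, 0, 0, 0, 0]]}}

```text
time_s: 7.68
position: [0.6052, -0.0304, 0.1572]
orientation: [0.084, -0.09, -0.701, 0.702]
force: [0.4, 0.6, -1.6]
finger_gap: 0.0154
```

```bash
python3 -c "
from h import *
st()"
```

```text
t 7.68 p [ 0.6052 -0.0304  0.1572] jaw az 75.84 ydown [ 0.0086 -0.0022 -1.    ] F [ 0.36  0.56 -1.64] gap 0.0154 q [ 0.27  0.3  -0.26  0.01 -1.01  1.05]
```

Request:
{"name": "jog_arm", "arguments": {"increments": [[0.05, 0.2, -0.03, 0, 0, 0, 0], [0.05, 0.2, 0, 0, 0, 0, 0]]}}

```text
time_s: 7.85
position: [0.6058, -0.0264, 0.1566]
orientation: [0.084, -0.09, -0.701, 0.702]
force: [-0.1, -0.1, -0.4]
finger_gap: 0.0149
```

Request:
{"name": "jog_arm", "arguments": {"increments": [[0.04, 0.15, 0, 0, 0, 0, 0], [0.04, 0.15, 0, 0, 0, 0, 0]]}}

```text
time_s: 8.02
position: [0.6066, -0.0229, 0.1564]
orientation: [0.084, -0.09, -0.701, 0.702]
force: [0.0, 0.0, -1.1]
finger_gap: 0.0148
```

```bash
python3 -c "
from h import *
import pickle
s=st();snap('wrist','pics/w7.png');pickle.dump(s,open('w7.pkl','wb'))
crop('pics/w7.png','pics/w7c.png',240,150,380,250,5)"
```

```text
t 8.02 p [ 0.6066 -0.0229  0.1564] jaw az 75.81 ydown [ 0.0079 -0.0022 -1.    ] F [ 0.04  0.02 -1.08] gap 0.0148 q [ 0.29  0.3  -0.25  0.01 -1.01  1.03]
```

View pics/w7c.png

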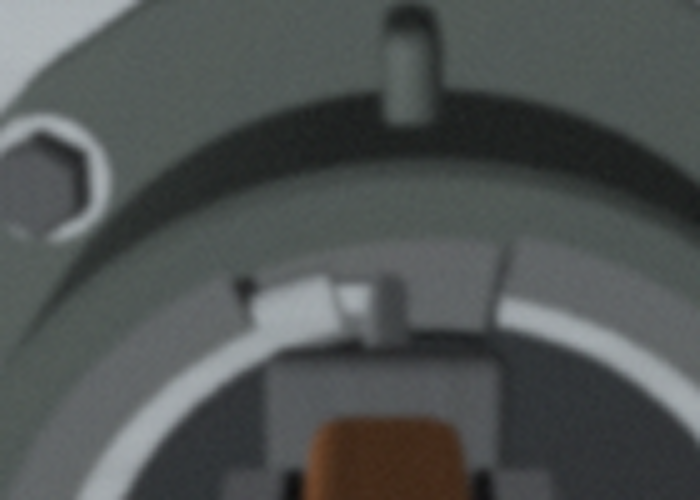

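Request:
{"name": "jog_arm", "arguments": {"increments": [[0.03, 0.12, 0.03, 0, 0, 0, 0], [0.03, 0.1, 0, 0, 0, 0, 0]]}}

```text
time_s: 8.23
position: [0.6072, -0.0204, 0.1565]
orientation: [0.085, -0.09, -0.701, 0.702]
force: [-0.3, -2.6, -0.3]
finger_gap: 0.015
```

Request:
{"name": "jog_arm", "arguments": {"increments": [[0.02, 0.08, 0, 0, 0, 0, 0]]}}

```text
time_s: 8.32
position: [0.6071, -0.0199, 0.1564]
orientation: [0.085, -0.09, -0.701, 0.703]
force: [-1.5, -3.4, -0.1]
finger_gap: 0.0152
```

Request:
{"name": "jog_arm", "arguments": {"increments": [[0.01, 0.06, 0, 0, 0, 0, 0]]}}

```text
time_s: 8.4
position: [0.6071, -0.0197, 0.1564]
orientation: [0.085, -0.089, -0.7, 0.703]
force: [-1.0, -2.0, -0.6]
finger_gap: 0.0148
```

Request:
{"name": "jog_arm", "arguments": {"increments": [[-0.04, -0.15, 0, 0, 0, 0, 0]]}}

```text
time_s: 8.48
position: [0.6068, -0.0211, 0.1564]
orientation: [0.085, -0.089, -0.7, 0.703]
force: [0.2, 0.3, -1.5]
finger_gap: 0.0148
```

Request:
{"name": "jog_arm", "arguments": {"increments": [[0, 0, 0.1, 0, 0, 0, 0], [0, 0, 0.1, 0, 0, 0, 0]]}}

```text
time_s: 8.65
position: [0.6068, -0.0209, 0.1582]
orientation: [0.085, -0.089, -0.701, 0.703]
force: [0.4, -0.7, -1.3]
finger_gap: 0.015
```

Request:
{"name": "jog_arm", "arguments": {"increments": [[0, 0, 0.15, 0, 0, 0, 0], [0, 0, 0.15, 0, 0, 0, 0]]}}

```text
time_s: 8.82
position: [0.6064, -0.0209, 0.1608]
orientation: [0.085, -0.089, -0.701, 0.703]
force: [0.4, -1.7, -6.7]
finger_gap: 0.0151
```

Request:
{"name": "jog_arm", "arguments": {"increments": [[0, 0, 0.12, 0, 0, 0, 0], [0, 0, 0.12, 0, 0, 0, 0]]}}

```text
time_s: 8.98
position: [0.6056, -0.0211, 0.1622]
orientation: [0.086, -0.089, -0.701, 0.703]
force: [1.9, -2.2, -7.6]
finger_gap: 0.0148
```

Request:
{"name": "jog_arm", "arguments": {"increments": [[0, 0, 0.12, 0, 0, 0, 0], [0, 0, 0.12, 0, 0, 0, 0]]}}

```text
time_s: 9.15
position: [0.605, -0.0214, 0.1636]
orientation: [0.087, -0.088, -0.7, 0.703]
force: [2.7, -2.5, -9.8]
finger_gap: 0.015
```

Request:
{"name": "jog_arm", "arguments": {"increments": [[0, 0, 0.12, 0, 0, 0, 0], [0, 0, 0.12, 0, 0, 0, 0]]}}

```text
time_s: 9.32
position: [0.6044, -0.0217, 0.1655]
orientation: [0.088, -0.088, -0.7, 0.703]
force: [-0.3, -2.1, -3.5]
finger_gap: 0.0151
```

Request:
{"name": "jog_arm", "arguments": {"increments": [[0.02, 0, 0.15, 0, 0, 0, 0], [0.02, 0, 0.15, 0, 0, 0, 0]]}}

```text
time_s: 9.48
position: [0.6042, -0.0219, 0.1687]
orientation: [0.088, -0.087, -0.7, 0.703]
force: [-1.4, -0.5, -6.9]
finger_gap: 0.0153
```

```bash
python3 -c "
from h import *
import pickle
s=st();snap('wrist','pics/w8.png');pickle.dump(s,open('w8.pkl','wb'))
crop('pics/w8.png','pics/w8c.png',240,150,380,250,5)"
```

```text
t 9.48 p [ 0.6042 -0.0219  0.1687] jaw az 75.74 ydown [-0.0017 -0.0046 -1.    ] F [-1.42 -0.52 -6.87] gap 0.0153 q [ 0.29  0.29 -0.24  0.   -1.05  1.03]
```

View pics/w8c.png

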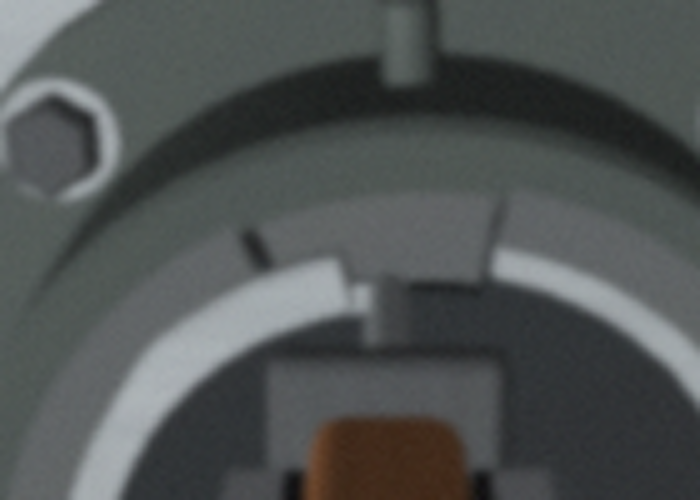

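Request:
{"name": "jog_arm", "arguments": {"increments": [[0.03, 0, 0.2, 0, -0.002, 0, 0], [0.03, 0, 0.2, 0, -0.002, 0, 0], [0.02, 0, 0.2, 0, 0, 0, 0]]}}

```text
time_s: 9.78
position: [0.6044, -0.0218, 0.1749]
orientation: [0.087, -0.089, -0.7, 0.703]
force: [0.3, -1.3, -6.1]
finger_gap: 0.015
```

Request:
{"name": "jog_arm", "arguments": {"increments": [[0, 0, 0.25, 0, 0, 0, 0], [0, 0, 0.25, 0, 0, 0, 0], [0, 0, 0.25, 0, 0, 0, 0]]}}

```text
time_s: 10.03
position: [0.6048, -0.0217, 0.1837]
orientation: [0.087, -0.089, -0.7, 0.703]
force: [-0.7, -0.2, -6.7]
finger_gap: 0.0145
```

Request:
{"name": "jog_arm", "arguments": {"increments": [[0, 0, 0.25, 0, 0, 0, 0], [0, 0, 0.25, 0, 0, 0, 0], [0, 0, 0.25, 0, 0, 0, 0]]}}

```text
time_s: 10.28
position: [0.6038, -0.021, 0.1915]
orientation: [0.087, -0.088, -0.701, 0.703]
force: [-1.5, 0.6, -7.9]
finger_gap: 0.0149
```

```bash
python3 -c "
from h import *
import pickle
s=st();snap('wrist','pics/w9.png');pickle.dump(s,open('w9.pkl','wb'));snap('scene','pics/s9.png')
crop('pics/w9.png','pics/w9c.png',220,130,400,250,4);crop('pics/s9.png','pics/s9c.png',320,150,420,250,6)"
```

```text
t 10.28 p [ 0.6038 -0.021   0.1915] jaw az 75.72 ydown [ 9.0e-04 -2.9e-03 -1.0e+00] F [-1.49  0.6  -7.91] gap 0.0149 q [ 0.29  0.27 -0.21  0.   -1.09  1.03]
```

View pics/w9c.png

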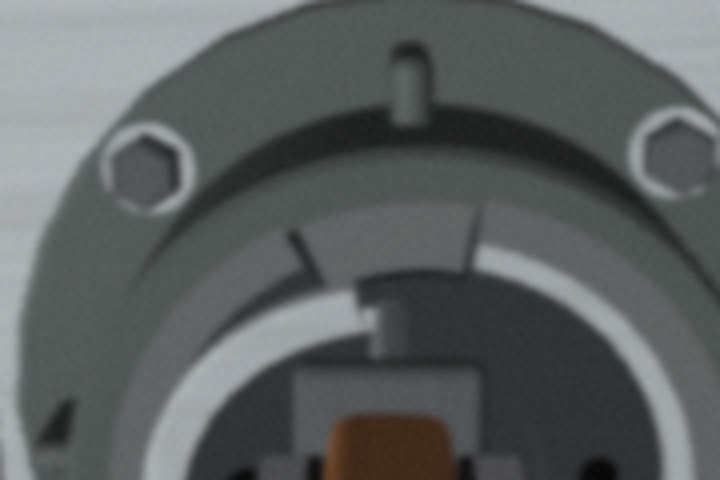

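View pics/s9c.png

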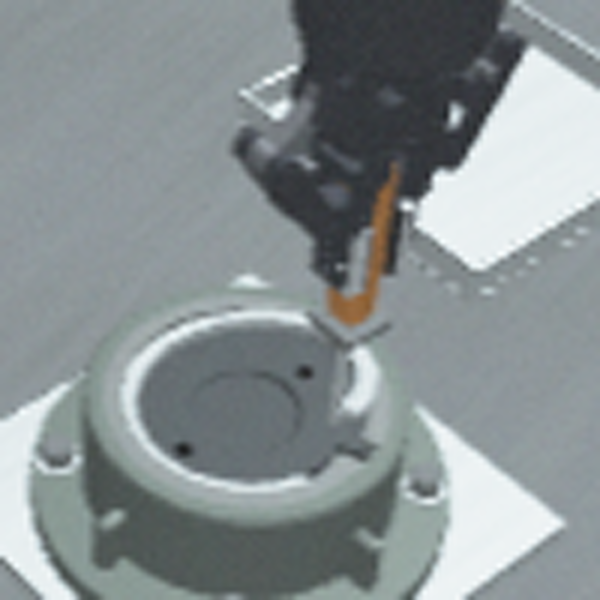

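Request:
{"name": "jog_arm", "arguments": {"increments": [[0, 0, 0.2, 0, 0, 0, 0], [0, 0, 0.2, 0, 0, 0, 0]]}}

```text
time_s: 10.55
position: [0.6051, -0.0212, 0.1965]
orientation: [0.086, -0.089, -0.701, 0.703]
force: [-0.3, 0.4, -6.0]
finger_gap: 0.0155
```

Request:
{"name": "jog_arm", "arguments": {"increments": [[0, 0, 0.2, 0, 0, 0, 0], [0, 0, 0.1, 0, 0, 0, 0]]}}

```text
time_s: 10.72
position: [0.6053, -0.021, 0.2]
orientation: [0.086, -0.089, -0.701, 0.703]
force: [-0.9, -0.4, -5.8]
finger_gap: 0.0151
```

```bash
python3 -c "
from h import *
import pickle
s=st();snap('wrist','pics/w10.png')
crop('pics/w10.png','pics/w10c.png',220,130,400,250,4)"
```

```text
t 10.72 p [ 0.6053 -0.021   0.2   ] jaw az 75.76 ydown [ 0.004  -0.0032 -1.    ] F [-0.9  -0.37 -5.76] gap 0.0151 q [ 0.29  0.27 -0.2   0.   -1.11  1.03]
```

View pics/w10c.png

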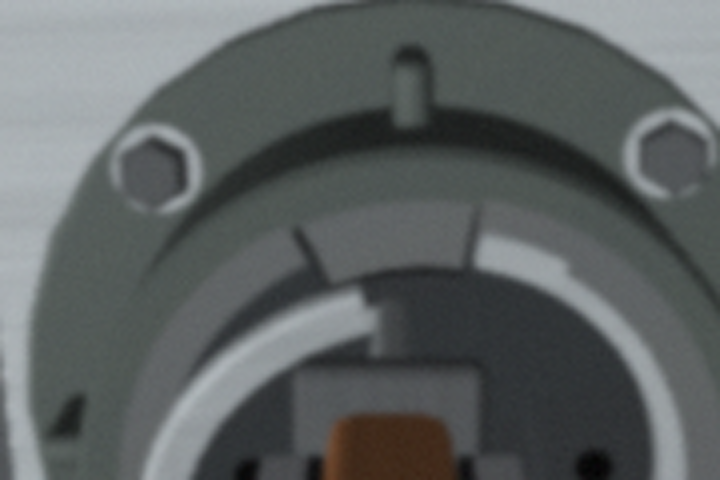

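Request:
{"name": "jog_arm", "arguments": {"increments": [[0, 0, -0.4, 0, 0, 0, 0], [0, 0, -0.4, 0, 0, 0, 0], [0, 0, -0.4, 0, 0, 0, 0]]}}

```text
time_s: 11.02
position: [0.6067, -0.0209, 0.1889]
orientation: [0.085, -0.09, -0.701, 0.702]
force: [1.8, -0.7, -4.4]
finger_gap: 0.015
```

Request:
{"name": "jog_arm", "arguments": {"increments": [[0, 0, -0.4, 0, 0, 0, 0], [0, 0, -0.4, 0, 0, 0, 0]]}}

```text
time_s: 11.18
position: [0.6077, -0.0212, 0.1806]
orientation: [0.084, -0.091, -0.701, 0.702]
force: [1.3, -1.6, -3.3]
finger_gap: 0.0152
```

```bash
python3 -c "
from h import *
import pickle
s=st();snap('wrist','pics/w11.png')
crop('pics/w11.png','pics/w11c.png',220,130,400,250,4)"
```

```text
t 11.18 p [ 0.6077 -0.0212  0.1806] jaw az 75.8 ydown [ 0.0101 -0.0033 -0.9999] F [ 1.33 -1.57 -3.26] gap 0.0152 q [ 0.29  0.28 -0.22  0.01 -1.06  1.03]
```

View pics/w11c.png

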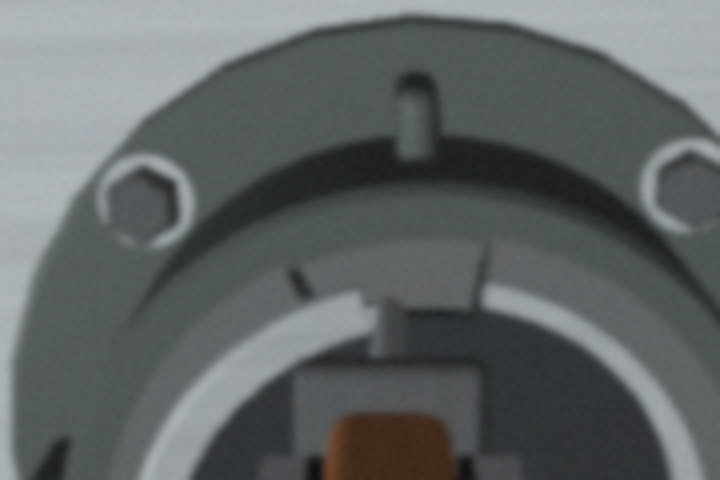

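Request:
{"name": "jog_arm", "arguments": {"increments": [[-0.05, 0, -0.25, 0, 0, 0, 0], [0, 0, -0.25, 0, 0, 0, 0]]}}

```text
time_s: 11.4
position: [0.6076, -0.0214, 0.1749]
orientation: [0.084, -0.091, -0.701, 0.703]
force: [-0.1, -1.2, -2.3]
finger_gap: 0.0149
```

Request:
{"name": "jog_arm", "arguments": {"increments": [[0, 0, -0.2, 0, 0, 0, 0], [0, 0, -0.1, 0, 0, 0, 0]]}}

```text
time_s: 11.57
position: [0.6077, -0.0215, 0.1717]
orientation: [0.083, -0.091, -0.701, 0.703]
force: [0.4, -1.4, -1.6]
finger_gap: 0.0148
```

```bash
python3 -c "
from h import *
import pickle
s=st();snap('wrist','pics/w12.png')
crop('pics/w12.png','pics/w12c.png',220,130,400,250,4)"
```

```text
t 11.57 p [ 0.6077 -0.0215  0.1717] jaw az 75.81 ydown [ 0.0108 -0.004  -0.9999] F [ 0.4  -1.42 -1.59] gap 0.0148 q [ 0.29  0.29 -0.24  0.01 -1.04  1.03]
```

View pics/w12c.png

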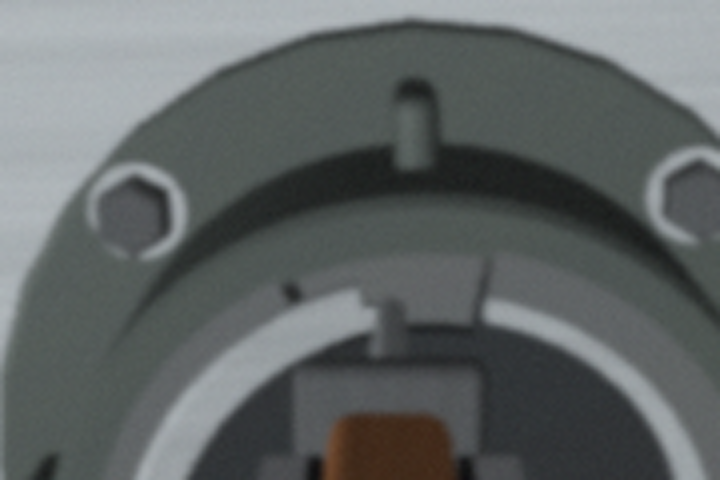

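Request:
{"name": "jog_arm", "arguments": {"increments": [[0, 0, -0.15, 0, 0, 0, 0], [0, 0, -0.1, 0, 0, 0, 0]]}}

```text
time_s: 11.78
position: [0.6079, -0.0215, 0.1694]
orientation: [0.083, -0.091, -0.701, 0.703]
force: [1.0, -1.1, -1.5]
finger_gap: 0.0152
```

Request:
{"name": "jog_arm", "arguments": {"increments": [[-0.15, 0.02, 0, 0, 0, 0, 0], [-0.2, 0.04, 0, 0, 0, 0, 0]]}}

```text
time_s: 11.95
position: [0.6044, -0.0208, 0.1693]
orientation: [0.083, -0.091, -0.701, 0.703]
force: [-0.5, -1.6, -2.1]
finger_gap: 0.0149
```

Request:
{"name": "jog_arm", "arguments": {"increments": [[-0.25, 0.05, 0, 0, 0, 0, 0], [-0.25, 0.05, 0, 0, 0, 0, 0]]}}

```text
time_s: 12.12
position: [0.599, -0.0194, 0.1694]
orientation: [0.083, -0.092, -0.701, 0.702]
force: [0.3, -0.1, -0.5]
finger_gap: 0.0149
```

```bash
python3 -c "
from h import *
import pickle
s=st();snap('wrist','pics/w13.png')
crop('pics/w13.png','pics/w13c.png',220,130,400,250,4)"
```

```text
t 12.12 p [ 0.599  -0.0194  0.1694] jaw az 75.8 ydown [ 0.0114 -0.0034 -0.9999] F [ 0.31 -0.1  -0.46] gap 0.0149 q [ 0.3   0.28 -0.26  0.01 -1.03  1.02]
```

View pics/w13c.png

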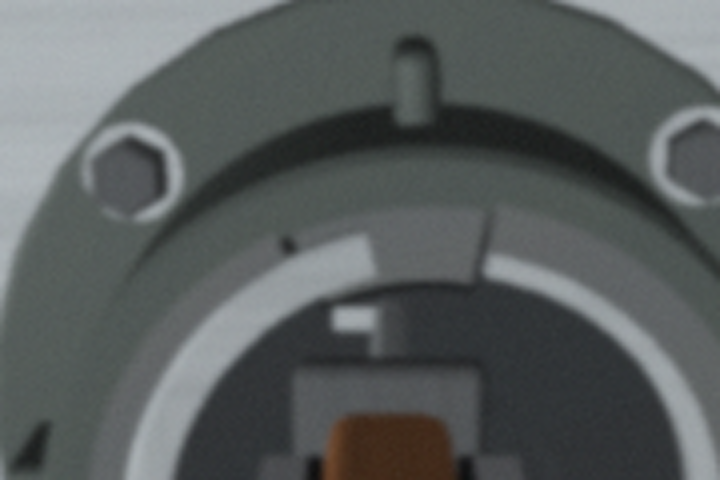

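Request:
{"name": "jog_arm", "arguments": {"increments": [[-0.5, 0, 0, 0, 0, 0, 0], [-0.6, 0, 0, 0, 0, 0, 0], [-0.6, 0, 0, 0, 0, 0, 0]]}}

```text
time_s: 12.42
position: [0.5808, -0.019, 0.1697]
orientation: [0.083, -0.092, -0.701, 0.702]
force: [0.5, 0.5, -1.9]
finger_gap: 0.0147
```

Request:
{"name": "jog_arm", "arguments": {"increments": [[0, 0, 1, 0, 0, 0, 0], [0, 0, 1.5, 0, 0, 0, 0], [0, 0, 2, 0, 0, 0, 0], [-0.4, -2, 2, 0, 0, 0, 0], [-0.8, -3, 1, 0, 0, -0.05, 0]]}}

```text
time_s: 12.83
position: [0.5654, -0.067, 0.248]
orientation: [0.1, -0.106, -0.699, 0.701]
force: [0.4, 0.7, 0.3]
finger_gap: 0.015
```

```bash
python3 -c "
from h import *
import pickle
s=st();snap('wrist','pics/w14.png');pickle.dump(s,open('w14.pkl','wb'))
"
```

```text
t 12.83 p [ 0.5654 -0.067   0.248 ] jaw az 73.28 ydown [ 0.0077 -0.0041 -1.    ] F [0.37 0.65 0.32] gap 0.015 q [ 0.23  0.17 -0.21  0.01 -1.19  1.05]
```

View pics/w14.png

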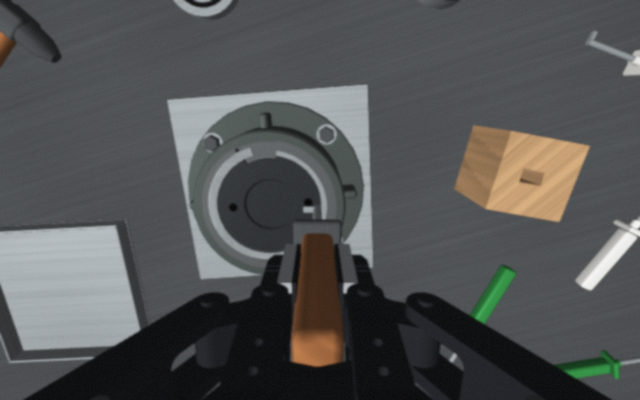

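Request:
{"name": "jog_arm", "arguments": {"increments": [[-1, -3.8, 0, 0, 0, -0.06, 0], [-1, -3.8, 0, 0, 0, -0.06, 0], [-1, -3.8, 0, 0, 0, -0.045, 0], [-1, -3.8, 0, 0, 0, 0, 0], [-1, -3.5, 0, 0, 0, 0, 0]]}}

```text
time_s: 13.3
position: [0.5143, -0.2596, 0.2576]
orientation: [0.156, -0.17, -0.687, 0.689]
force: [0.3, 0.6, -1.1]
finger_gap: 0.0151
```

```bash
python3 -c "
from h import *
st()
"
```

```text
t 13.3 p [ 0.5143 -0.2596  0.2576] jaw az 63.34 ydown [ 0.019  -0.0073 -0.9998] F [ 0.34  0.56 -1.08] gap 0.0151 q [-0.12  0.17 -0.19  0.01 -1.19  1.23]
```

Request:
{"name": "jog_arm", "arguments": {"increments": [[-0.2, -0.6, -1.5, 0.005, 0.01, 0.005, 0], [0, 0, -1.5, 0, 0, 0, 0], [0, 0, -1, 0, 0, 0, 0], [0, 0, 0, 0, 0, 0, 0]]}}

```text
time_s: 13.63
position: [0.5094, -0.2735, 0.2204]
orientation: [0.159, -0.169, -0.687, 0.688]
force: [-0.3, 0.5, -1.3]
finger_gap: 0.0149
```

```bash
python3 -c "
from h import *
import pickle
s=st();snap('wrist','pics/w15.png');pickle.dump(s,open('w15.pkl','wb'));st()
crop('pics/w15.png','pics/w15c.png',265,170,365,250,7)
"
```

```text
t 13.63 p [ 0.5094 -0.2735  0.2204] jaw az 63.14 ydown [ 0.0133 -0.0044 -0.9999] F [-0.26  0.54 -1.25] gap 0.0149 q [-0.15  0.2  -0.24  0.   -1.12  1.25]
t 13.68 p [ 0.5098 -0.2735  0.2214] jaw az 63.18 ydown [ 0.0141 -0.005  -0.9999] F [ 0.59  0.45 -0.93] gap 0.015 q [-0.15  0.2  -0.23  0.   -1.12  1.25]
```

View pics/w15c.png

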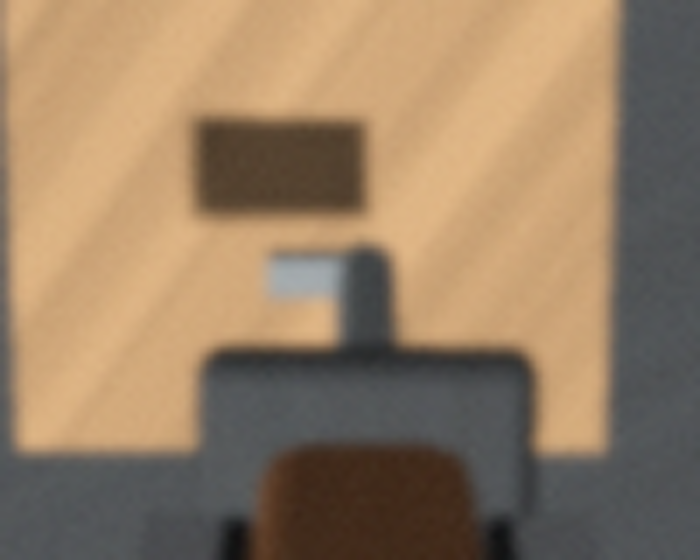

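Request:
{"name": "jog_arm", "arguments": {"increments": [[0.2, 0.7, -0.8, 0.003, 0.005, 0.008, 0], [0, 0, -0.8, 0, 0, 0, 0], [0, 0, -0.4, 0, 0, 0, 0]]}}

```text
time_s: 13.93
position: [0.514, -0.2646, 0.2029]
orientation: [-0.155, 0.165, 0.689, -0.689]
force: [0.2, 0.9, -1.8]
finger_gap: 0.0151
```

```bash
python3 -c "
from h import *
st()
"
```

```text
t 13.93 p [ 0.514  -0.2646  0.2029] jaw az 63.84 ydown [ 0.0129 -0.0029 -0.9999] F [ 0.16  0.93 -1.83] gap 0.0151 q [-0.14  0.21 -0.26  0.   -1.09  1.25]
```

Request:
{"name": "jog_arm", "arguments": {"increments": [[-0.22, -0.15, -0.6, 0, 0.004, 0, 0], [0, 0, -0.5, 0, 0, 0, 0], [0, 0, -0.3, 0, 0, 0, 0]]}}

```text
time_s: 14.18
position: [0.5123, -0.2646, 0.1874]
orientation: [0.156, -0.162, -0.689, 0.689]
force: [-0.6, -0.3, -1.5]
finger_gap: 0.0147
```

```bash
python3 -c "
from h import *
import pickle
s=st();snap('wrist','pics/w16.png');pickle.dump(s,open('w16.pkl','wb'));st()
crop('pics/w16.png','pics/w16c.png',265,170,365,250,7)
"
```

```text
t 14.18 p [ 0.5123 -0.2646  0.1874] jaw az 64.02 ydown [ 0.0084 -0.0028 -1.    ] F [-0.63 -0.27 -1.47] gap 0.0147 q [-0.14  0.23 -0.28  0.   -1.06  1.25]
t 14.23 p [ 0.512  -0.2645  0.1869] jaw az 64.01 ydown [ 0.0075 -0.0025 -1.    ] F [-1.01 -0.65 -1.93] gap 0.0148 q [-0.14  0.23 -0.28  0.   -1.06  1.25]
```

View pics/w16c.png

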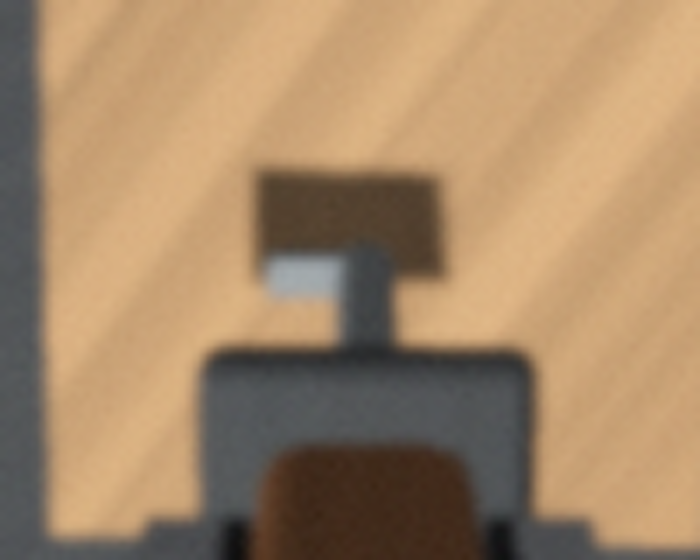

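Request:
{"name": "jog_arm", "arguments": {"increments": [[-0.06, -0.16, -0.4, 0, 0, -0.003, 0], [0, 0, -0.4, 0, 0, 0, 0], [0, 0, -0.3, 0, 0, 0, 0]]}}

```text
time_s: 14.48
position: [0.5118, -0.2664, 0.1755]
orientation: [0.157, -0.163, -0.688, 0.689]
force: [0.0, -0.2, -1.0]
finger_gap: 0.0152
```

```bash
python3 -c "
from h import *
import pickle
s=st();snap('wrist','pics/w17.png');st()
crop('pics/w17.png','pics/w17c.png',265,170,365,250,7)
"
```

```text
t 14.48 p [ 0.5118 -0.2664  0.1755] jaw az 63.83 ydown [ 0.0084 -0.003  -1.    ] F [ 0.05 -0.23 -0.96] gap 0.0152 q [-0.14  0.24 -0.3   0.   -1.03  1.25]
t 14.53 p [ 0.5113 -0.2663  0.1748] jaw az 63.81 ydown [ 0.0073 -0.0026 -1.    ] F [-0.91 -0.42 -0.81] gap 0.0149 q [-0.14  0.24 -0.3   0.   -1.03  1.25]
```

View pics/w17c.png

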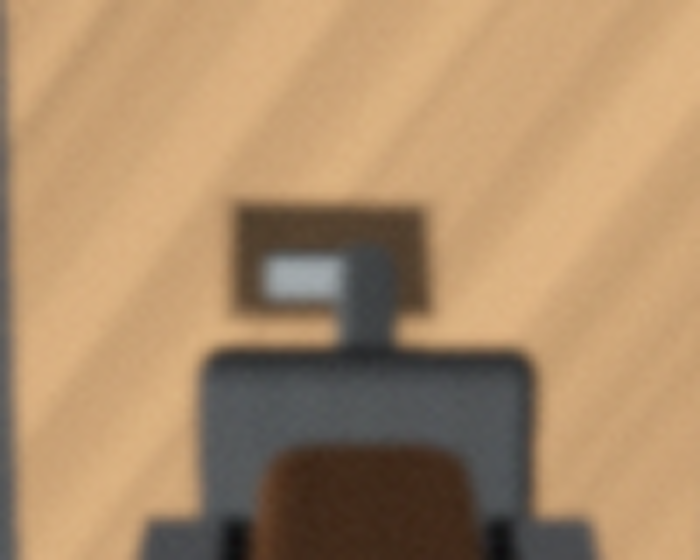

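Request:
{"name": "jog_arm", "arguments": {"increments": [[0, 0, -0.8, 0, 0, 0, 0], [0, 0, -0.8, 0, 0, 0, 0]]}}

```text
time_s: 14.7
position: [0.5123, -0.2668, 0.1592]
orientation: [0.156, -0.164, -0.688, 0.689]
force: [0.2, -0.0, -1.1]
finger_gap: 0.015
```

Request:
{"name": "jog_arm", "arguments": {"increments": [[0, 0, -0.8, 0, 0, 0, 0], [0, 0, -0.8, 0, 0, 0, 0]]}}

```text
time_s: 14.87
position: [0.5122, -0.2668, 0.1416]
orientation: [0.156, -0.164, -0.688, 0.689]
force: [0.0, 0.6, -0.7]
finger_gap: 0.0149
```

```bash
python3 -c "
from h import *
st()
"
```

```text
t 14.87 p [ 0.5122 -0.2668  0.1416] jaw az 63.8 ydown [ 0.0105 -0.0034 -0.9999] F [ 0.04  0.64 -0.71] gap 0.0149 q [-0.14  0.27 -0.34  0.   -0.95  1.25]
```

Request:
{"name": "jog_arm", "arguments": {"increments": [[-0.05, 0.03, -0.8, 0, 0.002, 0, 0], [0, 0, -0.8, 0, 0, 0, 0]]}}

```text
time_s: 15.03
position: [0.5113, -0.2664, 0.1234]
orientation: [0.157, -0.163, -0.688, 0.689]
force: [-0.7, 0.1, -1.1]
finger_gap: 0.0149
```

Request:
{"name": "jog_arm", "arguments": {"increments": [[0, 0, -0.7, 0, 0, 0, 0], [0, 0, -0.4, 0, 0, 0, 0]]}}

```text
time_s: 15.2
position: [0.5105, -0.2662, 0.1096]
orientation: [0.158, -0.162, -0.688, 0.689]
force: [0.7, 0.1, -0.8]
finger_gap: 0.0154
```

Request:
{"name": "jog_arm", "arguments": {"increments": [[0, 0, -0.2, 0, 0, 0, 0], [0, 0, -0.1, 0, 0, 0, 0]]}}

```text
time_s: 15.37
position: [0.5109, -0.2664, 0.1095]
orientation: [0.157, -0.162, -0.688, 0.69]
force: [-3.6, 2.3, 6.1]
finger_gap: 0.015
```

```bash
python3 -c "
from h import *
st()
"
```

```text
t 15.37 p [ 0.5109 -0.2664  0.1095] jaw az 63.9 ydown [ 0.0055 -0.0043 -1.    ] F [-3.58  2.32  6.14] gap 0.015 q [-0.14  0.3  -0.38  0.   -0.89  1.25]
```

Request:
{"name": "jog_arm", "arguments": {"increments": [[0, 0, 0, 0, 0, 0, 0.4], [0, 0, 0, 0, 0, 0, 1], [0, 0, 0, 0, 0, 0, 1], [0, 0, 0, 0, 0, 0, 1], [0, 0, 0, 0, 0, 0, 1]]}}

```text
time_s: 15.78
position: [0.5119, -0.2666, 0.11]
orientation: [0.156, -0.163, -0.688, 0.69]
force: [-1.3, 0.1, -0.4]
finger_gap: 0.0749
```

Request:
{"name": "jog_arm", "arguments": {"increments": [[0, 0, 2, 0, 0, 0, 1], [0, 0, 3, 0, 0, 0, 1], [0, 0, 4, 0, 0, 0, 1], [0, 0, 4, 0, 0, 0, 1], [-1, 2, 1, 0, 0, 0, 1]]}}

```text
time_s: 16.2
position: [0.4984, -0.2474, 0.2487]
orientation: [0.162, -0.159, -0.687, 0.69]
force: [2.0, 0.3, 1.7]
finger_gap: 0.0853
```

```bash
python3 -c "
from h import *
import pickle
s=st();snap('wrist','pics/w18.png');pickle.dump(s,open('w18.pkl','wb'));st()
"
```

```text
t 16.2 p [ 0.4984 -0.2474  0.2487] jaw az 63.8 ydown [-0.0056 -0.0033 -1.    ] F [2.01 0.3  1.68] gap 0.0853 q [-0.11  0.16 -0.22  0.   -1.2   1.22]
t 16.25 p [ 0.496  -0.2439  0.2488] jaw az 63.77 ydown [-0.0049 -0.0011 -1.    ] F [-2.71  2.94  0.04] gap 0.0853 q [-0.1   0.15 -0.23  0.   -1.2   1.21]
```

View pics/w18.png

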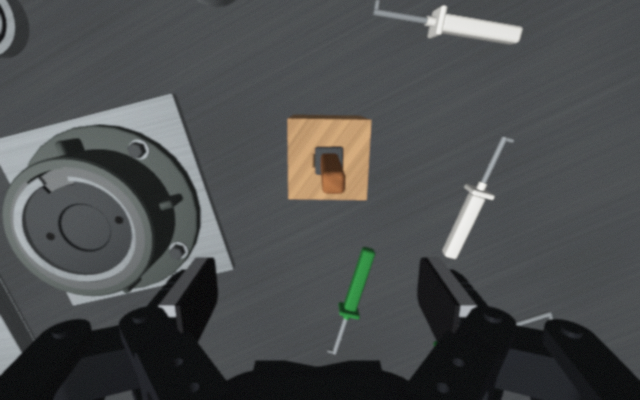

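Request:
{"name": "jog_arm", "arguments": {"increments": [[1.6, 3.6, 0, 0, 0, -0.12, 1], [1.6, 3.6, 0, 0, 0, -0.12, 1], [1.6, 3.6, 0, 0, 0, -0.12, 1], [1.6, 3.6, 0, 0, 0, -0.12, 1], [1.6, 3.6, 0, 0, 0, -0.12, 1]]}}

```text
time_s: 16.67
position: [0.573, -0.0684, 0.2528]
orientation: [-0.356, 0.357, 0.611, -0.61]
force: [1.1, -0.4, -0.7]
finger_gap: 0.0855
```

Request:
{"name": "jog_arm", "arguments": {"increments": [[1.6, 3.4, 0, 0, 0, -0.12, 0.6], [1.4, 3, 0, 0, 0, -0.1, 0.4], [0, 1, 0, 0, 0, 0, 0.25], [0, 0, 0, 0, 0, 0, 0.25]]}}

```text
time_s: 17.0
position: [0.6064, 0.016, 0.2516]
orientation: [-0.425, 0.426, 0.565, -0.564]
force: [-0.4, -0.2, 0.9]
finger_gap: 0.0389
```

```bash
python3 -c "
from h import *
import pickle
s=st();snap('wrist','pics/w19.png');pickle.dump(s,open('w19.pkl','wb'));st()
"
```

```text
t 17.0 p [0.6064 0.016  0.2516] jaw az 16.02 ydown [ 1.9e-03 -2.0e-04 -1.0e+00] F [-0.37 -0.24  0.94] gap 0.0389 q [ 0.35  0.23 -0.12  0.   -1.22 -0.07]
t 17.05 p [0.6063 0.0153 0.2515] jaw az 16.03 ydown [ 1.7e-03 -3.0e-04 -1.0e+00] F [ 0.35 -0.63 -0.87] gap 0.0309 q [ 0.35  0.23 -0.12  0.   -1.22 -0.07]
```

View pics/w19.png

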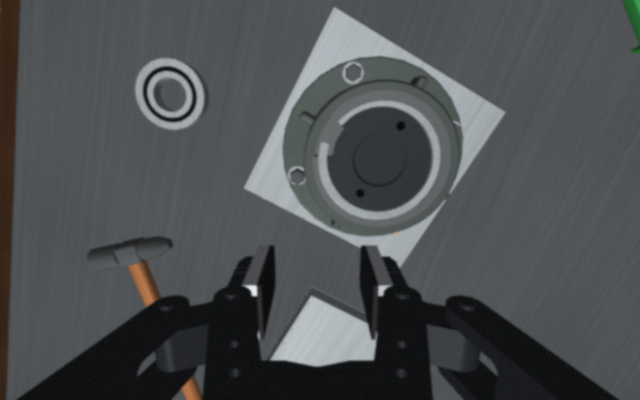

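```bash
python3 -c "
from h import *
crop('pics/w19.png','pics/w19c.png',300,85,460,235,5)
"
```

```text
(no output)
```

View pics/w19c.png

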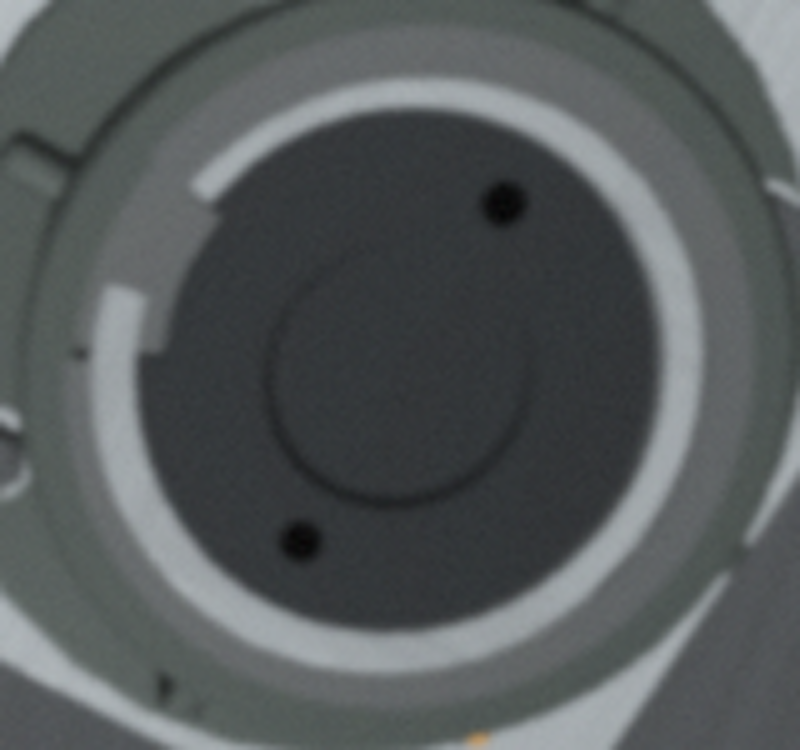

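```bash
python3 - <<'E'
from h import *
import pickle
s=pickle.load(open('w19.pkl','rb'));c=cal('wrist',s)
f=lambda u,v,z:pl(c,300+u/5,85+v/5,z)
for P in(.006,.010,.012):
  zr=.0695+P
  g=f(121,398,zr+.0045);e=f(123,290,zr+.005)
  L=[(395,92),(665,370),(690,370),(400,650)]
  # bore centre from right inner seated ring edges: inner edge pts
  pts=np.array([f(*a,.063+P)[:2] for a in[(430,108),(560,160),(630,250),(662,360),(640,470),(590,545)]])
  from scipy.optimize import least_squares
  r=least_squares(lambda p:np.hypot(*(pts-p[:2]).T)-p[2],[.554,-.017,.049]).x
  print(P,'grip',g.round(4),'end',e.round(4),'centre',r.round(4),'r grip',np.hypot(*(g[:2]-r[:2])).round(4),'az',np.degrees(np.arctan2(*(g[:2]-r[:2])[::-1])).round(1))
E
```

```text
0.006 grip [0.604  0.0008 0.08  ] end [ 0.6093 -0.0186  0.0805] centre [ 0.5545 -0.013   0.0526] r grip 0.0513 az 15.6
0.01 grip [6.042e-01 1.000e-04 8.400e-02] end [ 0.6095 -0.0191  0.0845] centre [ 0.5554 -0.0135  0.0519] r grip 0.0507 az 15.5
0.012 grip [ 6.044e-01 -3.000e-04  8.600e-02] end [ 0.6096 -0.0193  0.0865] centre [ 0.5558 -0.0138  0.0516] r grip 0.0504 az 15.5
```

Request:
{"name": "jog_arm", "arguments": {"increments": [[-0.1, -0.7, -3, 0, 0.001, 0, 0.26], [-0.1, -0.7, -3.5, 0, 0, 0, 0.26], [0, -0.1, -3, 0, 0, 0, 0.26], [0, 0, -2, 0, 0, 0, 0.26], [0, 0, 0, 0, 0, 0, 0.26]]}}

```text
time_s: 17.47
position: [0.604, -0.0039, 0.1351]
orientation: [-0.423, 0.426, 0.567, -0.564]
force: [-1.1, -0.2, -1.0]
finger_gap: 0.0219
```

```bash
python3 -c "
from h import *
import pickle
s=st();snap('wrist','pics/w20.png');pickle.dump(s,open('w20.pkl','wb'));st()
crop('pics/w20.png','pics/w20c.png',220,130,420,280,4)
"
```

```text
t 17.47 p [ 0.604  -0.0039  0.1351] jaw az 16.17 ydown [ 6.6e-03  7.0e-04 -1.0e+00] F [-1.06 -0.22 -1.01] gap 0.0219 q [ 0.32  0.32 -0.28  0.   -0.96 -0.04]
t 17.52 p [ 0.6048 -0.0039  0.1369] jaw az 16.19 ydown [ 8.2e-03  5.0e-04 -1.0e+00] F [-0.13 -0.28 -0.63] gap 0.022 q [ 0.32  0.32 -0.28  0.   -0.97 -0.04]
```

View pics/w20c.png

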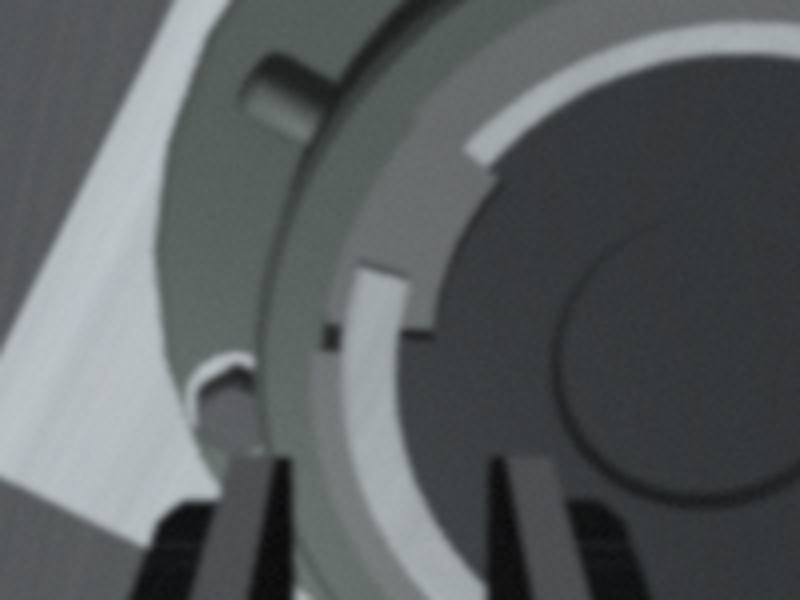

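```bash
python3 - <<'E'
from h import *
import pickle
s=pickle.load(open('w20.pkl','rb'));c=cal('wrist',s)
for u,v in[(383,272),(371,400),(381,450),(395,500)]: print([pl(c,220+u/4,130+v/4,z).round(4) for z in(.080,.085)])
E
```

```text
[array([ 0.6092, -0.0184,  0.08  ]), array([ 0.6095, -0.0198,  0.085 ])]
[array([0.6052, 0.002 , 0.08  ]), array([6.057e-01, 1.000e-04, 8.500e-02])]
[array([0.6014, 0.0096, 0.08  ]), array([0.602 , 0.0075, 0.085 ])]
[array([0.5969, 0.0173, 0.08  ]), array([0.5976, 0.015 , 0.085 ])]
```

Request:
{"name": "jog_arm", "arguments": {"increments": [[0, 0.4, -1.2, 0, 0.006, 0, 0.26], [0, 0, -1.2, 0, 0, 0, 0.26], [0, 0, -1, 0, 0, 0, 0.26], [0, 0, 0, 0, 0, 0, 0.26]]}}

```text
time_s: 17.85
position: [0.6077, -0.0013, 0.1061]
orientation: [-0.422, 0.427, 0.568, -0.563]
force: [-0.5, 0.4, -1.2]
finger_gap: 0.0223
```

```bash
python3 -c "
from h import *
s=st()
"
```

```text
t 17.85 p [ 0.6077 -0.0013  0.1061] jaw az 16.17 ydown [ 0.0094  0.0014 -1.    ] F [-0.47  0.38 -1.23] gap 0.0223 q [ 0.32  0.35 -0.31  0.   -0.9  -0.04]
```

Request:
{"name": "jog_arm", "arguments": {"increments": [[-0.25, 0.15, -0.5, 0, 0.009, 0, 0.26], [0, 0, -0.4, 0, 0, 0, 0.26], [0, 0, 0, 0, 0, 0, 0.26]]}}

```text
time_s: 18.1
position: [0.606, 0.0004, 0.0978]
orientation: [-0.424, 0.425, 0.566, -0.565]
force: [-0.6, 0.1, -1.1]
finger_gap: 0.0222
```

```bash
python3 -c "
from h import *
import pickle
s=st();snap('wrist','pics/w21.png');pickle.dump(s,open('w21.pkl','wb'));st()
crop('pics/w21.png','pics/w21c.png',220,130,420,280,4)
"
```

```text
t 18.1 p [6.06e-01 4.00e-04 9.78e-02] jaw az 16.2 ydown [ 0.0018  0.0016 -1.    ] F [-0.64  0.11 -1.09] gap 0.0222 q [ 0.32  0.36 -0.31 -0.   -0.89 -0.04]
t 18.15 p [6.061e-01 4.000e-04 9.810e-02] jaw az 16.21 ydown [ 0.002   0.0016 -1.    ] F [-0.07  0.37 -0.34] gap 0.022 q [ 0.32  0.36 -0.31 -0.   -0.89 -0.04]
```

View pics/w21c.png

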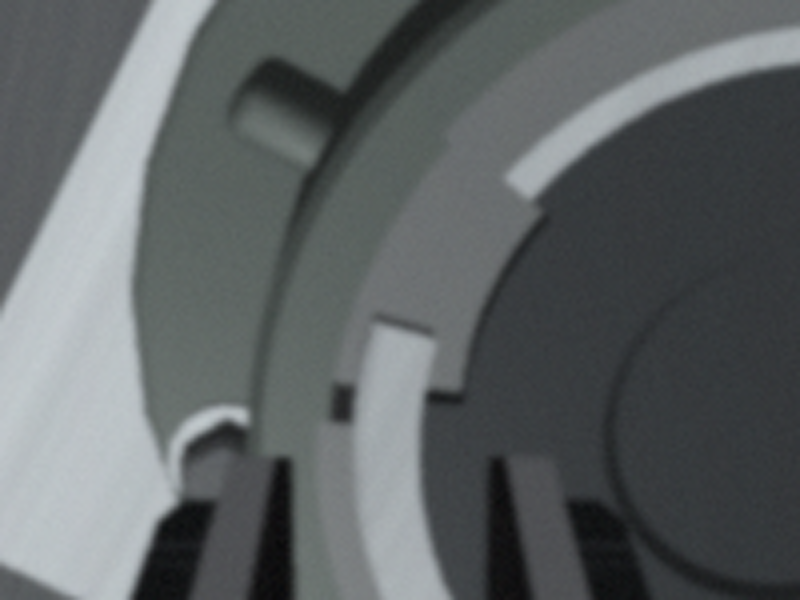

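Request:
{"name": "jog_arm", "arguments": {"increments": [[0, 0, -0.4, 0, 0, 0, 0.2], [0, 0, -0.4, 0, 0, 0, 0.2], [0, 0, -0.3, 0, 0, 0, 0.2]]}}

```text
time_s: 18.4
position: [0.6072, 0.0008, 0.0879]
orientation: [-0.423, 0.425, 0.567, -0.564]
force: [0.2, 0.3, 0.6]
finger_gap: 0.0169
```

Request:
{"name": "jog_arm", "arguments": {"increments": [[-0.05, 0, -0.15, 0, 0, 0, 0.2], [0, 0, -0.15, 0, 0, 0, 0.2]]}}

```text
time_s: 18.57
position: [0.6064, 0.0008, 0.0842]
orientation: [-0.424, 0.425, 0.567, -0.564]
force: [-0.4, -0.1, 0.6]
finger_gap: 0.017
```

Request:
{"name": "jog_arm", "arguments": {"increments": [[0, 0, -0.1, 0, 0, 0, 0.2], [0, 0, -0.1, 0, 0, 0, 0.2]]}}

```text
time_s: 18.73
position: [0.6063, 0.0008, 0.0818]
orientation: [-0.424, 0.425, 0.567, -0.564]
force: [0.0, 0.2, 0.7]
finger_gap: 0.0172
```

```bash
python3 -c "
from h import *
s=st()
"
```

```text
t 18.73 p [0.6063 0.0008 0.0818] jaw az 16.24 ydown [ 0.0042  0.0021 -1.    ] F [0.02 0.15 0.67] gap 0.0172 q [ 0.32  0.38 -0.33 -0.   -0.86 -0.04]
```

Request:
{"name": "jog_arm", "arguments": {"increments": [[-0.03, 0, -0.1, 0, 0.002, 0, 0.2]]}}

```text
time_s: 18.82
position: [0.606, 0.0008, 0.0807]
orientation: [-0.424, 0.425, 0.567, -0.565]
force: [-0.4, -0.5, 0.4]
finger_gap: 0.017
```

Request:
{"name": "jog_arm", "arguments": {"increments": [[0, 0, -0.1, 0, 0, 0, 0.2]]}}

```text
time_s: 18.9
position: [0.6062, 0.0008, 0.0803]
orientation: [-0.424, 0.425, 0.567, -0.565]
force: [-6.1, 1.6, 14.4]
finger_gap: 0.0172
```

Request:
{"name": "jog_arm", "arguments": {"increments": [[0, 0, -0.1, 0, 0, 0, 0.2]]}}

```text
time_s: 18.98
position: [0.6062, 0.0008, 0.0803]
orientation: [-0.424, 0.424, 0.567, -0.565]
force: [-5.7, 1.1, 12.5]
finger_gap: 0.0169
```

Request:
{"name": "jog_arm", "arguments": {"increments": [[0, 0, -0.1, 0, 0, 0, 0.2]]}}

```text
time_s: 19.07
position: [0.6061, 0.0008, 0.0803]
orientation: [-0.424, 0.424, 0.567, -0.565]
force: [-3.2, 0.2, 9.8]
finger_gap: 0.0173
```

Request:
{"name": "jog_arm", "arguments": {"increments": [[-0.03, 0, 0.12, 0, 0, 0, 0.2]]}}

```text
time_s: 19.15
position: [0.6058, 0.0008, 0.0818]
orientation: [-0.423, 0.424, 0.567, -0.565]
force: [-0.5, 0.5, 0.4]
finger_gap: 0.017
```

Request:
{"name": "jog_arm", "arguments": {"increments": [[0, 0, 0.02, 0, 0, 0, 0.1], [0, 0, 0, 0, 0, 0, 0], [0, 0, 0, 0, 0, 0, 0]], "squeeze": 70}}

```text
time_s: 19.4
position: [0.6056, 0.0003, 0.0826]
orientation: [-0.423, 0.424, 0.567, -0.565]
force: [-0.5, -0.8, 1.9]
finger_gap: 0.0045
```

```bash
python3 -c "
from h import *
s=st()
"
```

```text
t 19.4 p [6.056e-01 3.000e-04 8.260e-02] jaw az 16.35 ydown [ 0.0029  0.001  -1.    ] F [-0.48 -0.8   1.91] gap 0.0045 q [ 0.32  0.38 -0.33 -0.   -0.86 -0.04]
```

```bash
python3 -c "
from h import *
import pickle
s=snap('wrist','pics/w22.png');s=st()
crop('pics/w22.png','pics/w22c.png',220,170,420,320,4)
"
```

```text
t 19.45 p [6.057e-01 4.000e-04 8.260e-02] jaw az 16.34 ydown [ 0.0029  0.0011 -1.    ] F [-1.13 -1.03  1.89] gap 0.0046 q [ 0.32  0.38 -0.33 -0.   -0.86 -0.04]
```

View pics/w22c.png

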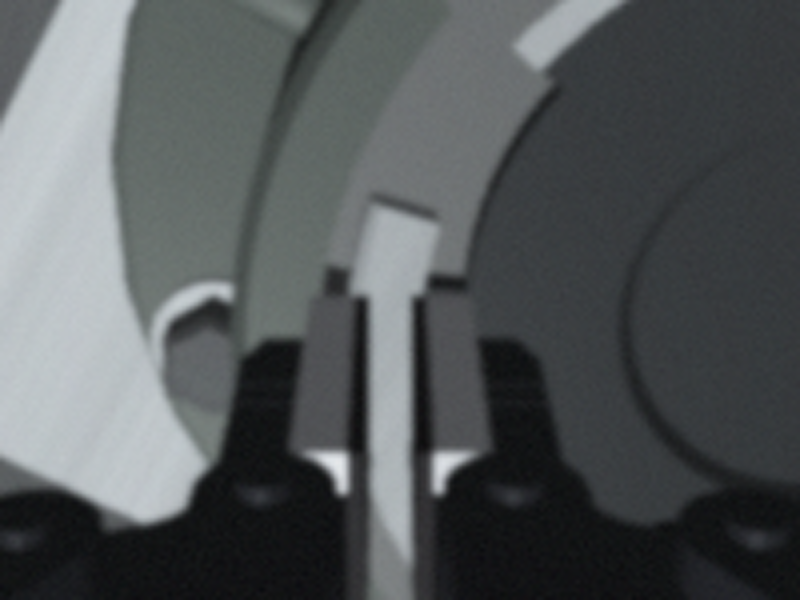

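Request:
{"name": "jog_arm", "arguments": {"increments": [[0, 0, 0.1, 0, 0, 0, 0], [0, 0, 0.15, 0, 0, 0, 0]]}}

```text
time_s: 19.62
position: [0.6054, 0.0001, 0.0846]
orientation: [-0.423, 0.424, 0.567, -0.565]
force: [0.1, -0.4, -0.7]
finger_gap: 0.0044
```

Request:
{"name": "jog_arm", "arguments": {"increments": [[0, 0, 0.2, 0, 0, 0, 0], [0, 0, 0.2, 0, 0, 0, 0]]}}

```text
time_s: 19.78
position: [0.6051, 0.0001, 0.0881]
orientation: [-0.424, 0.424, 0.566, -0.565]
force: [0.0, -1.6, -2.3]
finger_gap: 0.0047
```

```bash
python3 -c "
from h import *
import pickle
s=snap('wrist','pics/w23.png');s=st()
crop('pics/w23.png','pics/w23c.png',220,170,420,320,4)
"
```

```text
t 19.83 p [6.052e-01 1.000e-04 8.850e-02] jaw az 16.31 ydown [ 1.3e-03  8.0e-04 -1.0e+00] F [ 0.07 -0.73 -2.22] gap 0.0045 q [ 0.32  0.37 -0.33 -0.   -0.87 -0.04]
```

View pics/w23c.png

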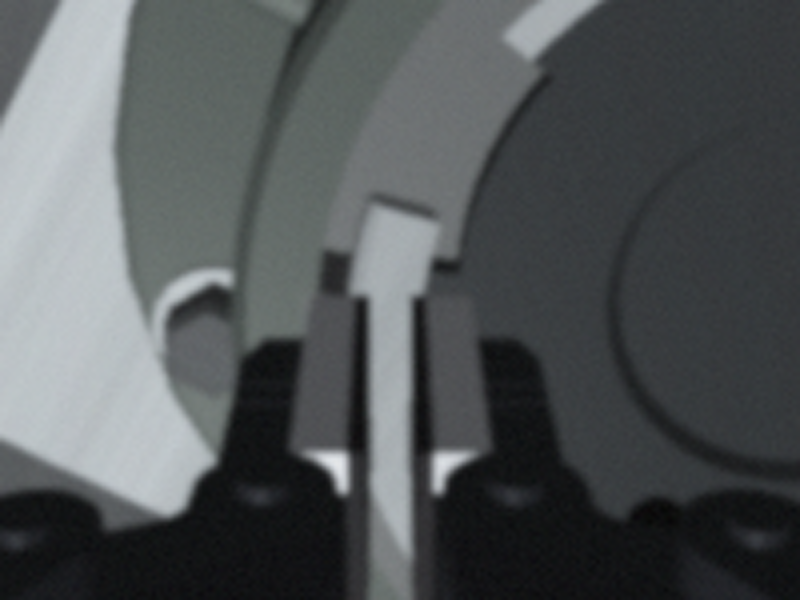

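Request:
{"name": "jog_arm", "arguments": {"increments": [[0, 0, 0.25, 0, 0, 0, 0], [0, 0, 0.25, 0, 0, 0, 0], [0, 0, 0.25, 0, 0, 0, 0]], "squeeze": 100}}

```text
time_s: 20.08
position: [0.6043, 0.0003, 0.0952]
orientation: [-0.425, 0.424, 0.566, -0.566]
force: [0.2, -0.1, -4.1]
finger_gap: 0.0027
```

Request:
{"name": "jog_arm", "arguments": {"increments": [[0, 0, 0.25, 0, 0, 0, 0], [0, 0, 0.25, 0, 0, 0, 0], [0, 0, 0.25, 0, 0, 0, 0]]}}

```text
time_s: 20.33
position: [0.6036, 0.0004, 0.1026]
orientation: [0.425, -0.423, -0.566, 0.566]
force: [0.6, 0.0, -4.7]
finger_gap: 0.0026
```

Request:
{"name": "jog_arm", "arguments": {"increments": [[0, 0, 0.25, 0, 0, 0, 0], [0, 0, 0.25, 0, 0, 0, 0], [0, 0, 0.25, 0, 0, 0, 0]]}}

```text
time_s: 20.58
position: [0.603, 0.0003, 0.1105]
orientation: [0.426, -0.423, -0.565, 0.566]
force: [-0.6, -1.1, -6.3]
finger_gap: 0.0028
```

```bash
python3 -c "
from h import *
import pickle
s=snap('wrist','pics/w24.png');s=st()
"
```

```text
t 20.63 p [6.032e-01 3.000e-04 1.110e-01] jaw az 16.26 ydown [-0.0029  0.0011 -1.    ] F [-0.3  -1.04 -6.51] gap 0.0027 q [ 0.32  0.35 -0.3  -0.   -0.92 -0.04]
```

View pics/w24.png

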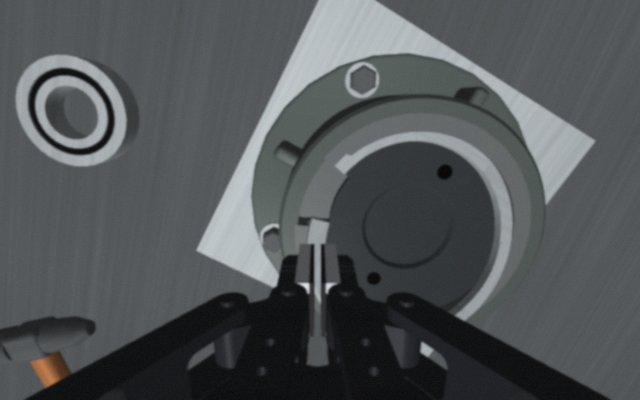

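Request:
{"name": "jog_arm", "arguments": {"increments": [[0.02, 0, 0.25, 0, 0, 0, 0], [0.02, 0, 0.25, 0, 0, 0, 0], [0.02, 0, 0.25, 0, 0, 0, 0]]}}

```text
time_s: 20.88
position: [0.6046, 0.0005, 0.12]
orientation: [-0.425, 0.424, 0.566, -0.566]
force: [0.6, -0.5, -0.9]
finger_gap: 0.0028
```

Request:
{"name": "jog_arm", "arguments": {"increments": [[0.02, 0, 0.25, 0, 0, 0, 0], [0.02, 0, 0.25, 0, 0, 0, 0], [0.02, 0, 0.25, 0, 0, 0, 0]]}}

```text
time_s: 21.13
position: [0.6067, 0.0008, 0.13]
orientation: [-0.424, 0.424, 0.567, -0.565]
force: [-0.9, -0.0, -0.8]
finger_gap: 0.0025
```

Request:
{"name": "jog_arm", "arguments": {"increments": [[0.02, 0, 0.25, 0, 0, 0, 0], [0.02, 0, 0.25, 0, 0, 0, 0], [0.02, 0, 0.25, 0, 0, 0, 0]]}}

```text
time_s: 21.38
position: [0.6077, 0.0009, 0.1389]
orientation: [-0.424, 0.425, 0.567, -0.565]
force: [0.3, 0.3, -1.9]
finger_gap: 0.0027
```

Request:
{"name": "jog_arm", "arguments": {"increments": [[0.02, 0, 0.25, 0, 0, 0, 0], [0.02, 0, 0.25, 0, 0, 0, 0], [0.02, 0, 0.25, 0, 0, 0, 0]]}}

```text
time_s: 21.63
position: [0.6084, 0.0009, 0.1473]
orientation: [-0.424, 0.425, 0.567, -0.565]
force: [-1.1, 0.5, -0.4]
finger_gap: 0.0028
```

```bash
python3 -c "
from h import *
import pickle
s=snap('wrist','pics/w25.png');s=st();snap('scene','pics/s25.png')
crop('pics/s25.png','pics/s25c.png',280,120,440,280,4)
"
```

```text
t 21.68 p [0.6088 0.0009 0.1479] jaw az 16.31 ydown [ 0.0042  0.0021 -1.    ] F [ 1.37  0.57 -0.11] gap 0.0026 q [ 0.32  0.31 -0.26 -0.   -1.   -0.04]
```

View pics/w25.png

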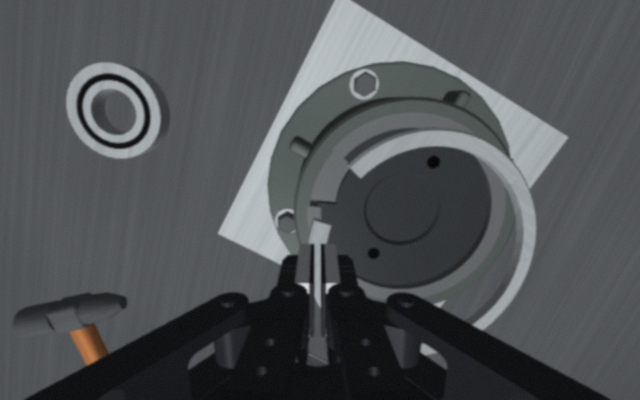

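View pics/s25c.png

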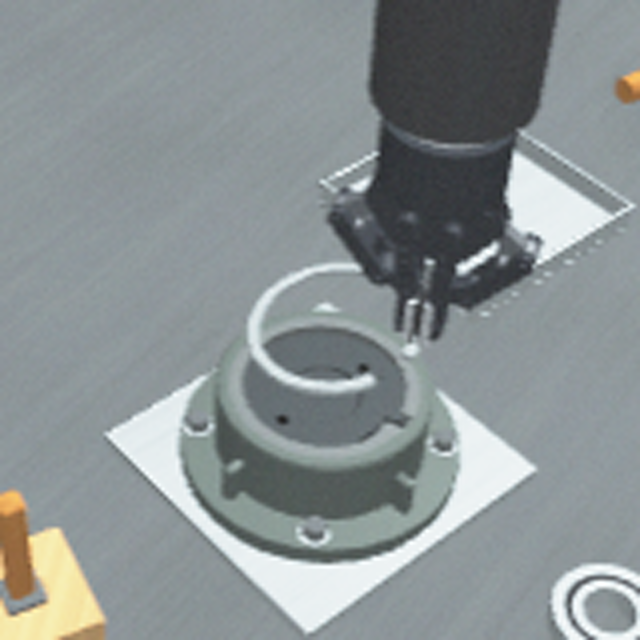

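```bash
python3 - <<'E'
from h import *
t=cal('top')
p=np.array([pl(t,u,v,.024) for u,v in[(176,168),(232.5,179),(217.5,238.5),(157,226)]]);print(p.round(4),p.mean(0))
for i in range(4):
  d=p[(i+1)%4]-p[i];print(np.linalg.norm(d).round(4),np.degrees(np.arctan2(d[1],d[0])).round(1))
crop('pics/a_top.png','pics/tr.png',145,155,245,250,6)
E
```

```text
[[0.6074 0.3391 0.024 ]
 [0.5711 0.1711 0.024 ]
 [0.3952 0.2102 0.024 ]
 [0.4342 0.3857 0.024 ]] [0.5019858 0.2765368 0.024    ]
0.1719 -102.2
0.1801 167.5
0.1798 77.5
0.1793 -15.1
```

View pics/tr.png

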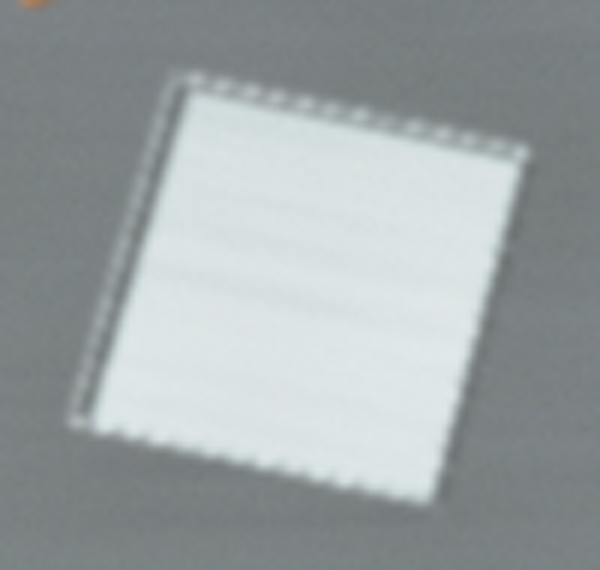

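Request:
{"name": "jog_arm", "arguments": {"increments": [[-0.3, 1.5, 0, 0, 0, 0, 0], [-0.6, 2.5, 0, 0, 0, 0, 0], [-0.7, 3, 0, 0, 0, 0, 0], [-0.7, 3.3, 0, 0, 0, 0, 0], [-0.7, 3.3, 0, 0, 0, 0, 0]]}}

```text
time_s: 22.15
position: [0.5779, 0.1352, 0.1469]
orientation: [-0.426, 0.427, 0.565, -0.563]
force: [0.2, 0.0, -1.4]
finger_gap: 0.003
```

Request:
{"name": "jog_arm", "arguments": {"increments": [[-0.7, 3.3, 0, 0, 0, 0, 0], [-0.7, 3.3, 0, 0, 0, 0, 0], [-0.7, 3.3, 0, 0, 0, 0, 0], [-0.6, 3, 0, 0, 0, 0, 0], [-0.2, 1.5, 0, 0, 0, 0, 0]]}}

```text
time_s: 22.57
position: [0.5455, 0.2882, 0.1467]
orientation: [-0.426, 0.427, 0.565, -0.563]
force: [0.2, 0.1, -1.8]
finger_gap: 0.0028
```

Request:
{"name": "jog_arm", "arguments": {"increments": [[0, 0.5, 0, 0, 0, 0, 0], [0, 0, 0, 0, 0, 0, 0]]}}

```text
time_s: 22.73
position: [0.5446, 0.2968, 0.1462]
orientation: [-0.425, 0.426, 0.566, -0.564]
force: [-0.7, -0.1, -0.9]
finger_gap: 0.0027
```

```bash
python3 -c "
from h import *
import pickle
s=st();pickle.dump(s,open('w26.pkl','wb'));snap('wrist','pics/w26.png');snap('scene','pics/s26.png')
crop('pics/s26.png','pics/s26c.png',310,90,470,220,4)
"
```

```text
t 22.73 p [0.5446 0.2968 0.1462] jaw az 16.08 ydown [ 0.0029  0.0011 -1.    ] F [-0.69 -0.13 -0.94] gap 0.0027 q [ 0.81  0.33 -0.23  0.   -1.   -0.53]
```

View pics/w26.png

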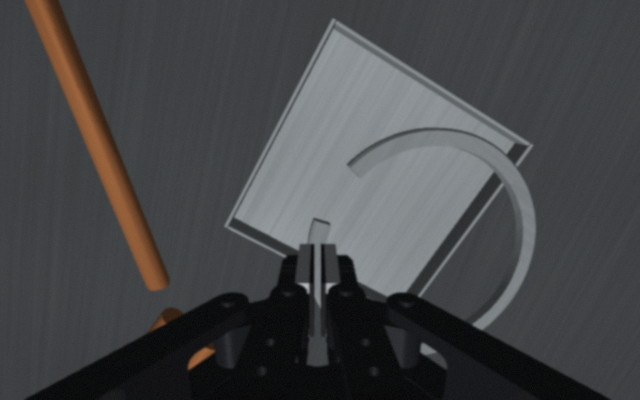

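View pics/s26c.png

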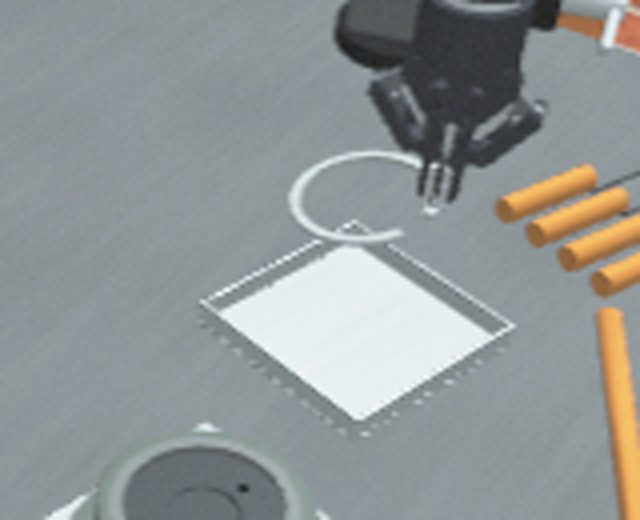

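```bash
python3 - <<'E'
from h import *
import pickle
c=cal('wrist',pickle.load(open('w26.pkl','rb')))
A,B,D=[pl(c,u,v,.024) for u,v in[(334,20),(531,147),(226,227)]]
print(A.round(4),B.round(4),D.round(4),np.linalg.norm(A-B),np.linalg.norm(A-D),'centre',((B+D)/2).round(4))
E
```

```text
[0.5681 0.1727 0.024 ] [0.3959 0.2155 0.024 ] [0.6094 0.346  0.024 ] 0.17748777406180885 0.17814137353191956 centre [0.5026 0.2808 0.024 ]
```

Request:
{"name": "jog_arm", "arguments": {"increments": [[0.2, -0.1, -2, 0, 0, 0, 0], [0.2, -0.1, -3, 0, 0, 0, 0], [0, 0, -3, 0, 0, 0, 0], [0, 0, -2, 0, 0, 0, 0], [0, 0, 0, 0, 0, 0, 0]]}}

```text
time_s: 23.25
position: [0.552, 0.2863, 0.0461]
orientation: [-0.427, 0.429, 0.566, -0.56]
force: [-0.8, -0.7, -1.3]
finger_gap: 0.0028
```

```bash
python3 -c "
from h import *
import pickle
s=st();pickle.dump(s,open('w27.pkl','wb'));snap('wrist','pics/w27.png');snap('scene','pics/s27.png');st()
crop('pics/s27.png','pics/s27c.png',340,110,460,210,5)
"
```

```text
t 23.25 p [0.552  0.2863 0.0461] jaw az 15.58 ydown [ 0.0073  0.0045 -1.    ] F [-0.85 -0.69 -1.33] gap 0.0028 q [ 0.79  0.44 -0.33  0.   -0.79 -0.52]
t 23.35 p [0.5537 0.2879 0.0498] jaw az 15.64 ydown [ 0.011   0.0068 -0.9999] F [ 0.71  0.85 -0.53] gap 0.0027 q [ 0.79  0.44 -0.33  0.   -0.79 -0.52]
```

View pics/s27c.png

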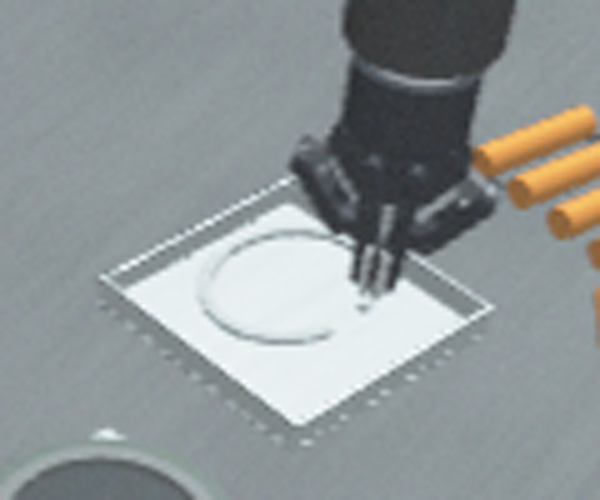

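View pics/w27.png

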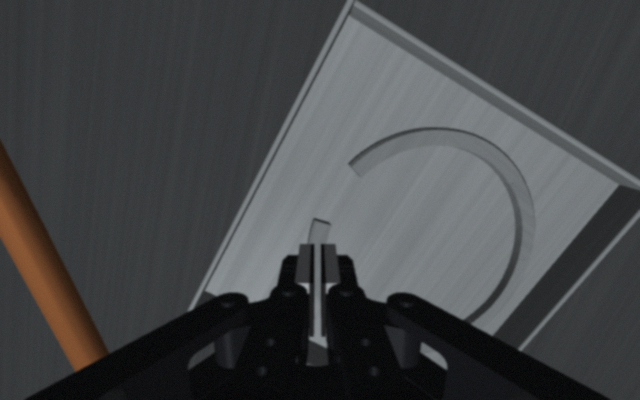

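Request:
{"name": "jog_arm", "arguments": {"increments": [[-0.2, 0.5, -1, -0.006, 0.01, 0, 0], [-0.05, 0, -1, 0, 0, 0, 0], [-0.1, 0, -0.6, 0, 0, 0, 0]]}}

```text
time_s: 23.6
position: [0.5538, 0.2944, 0.028]
orientation: [-0.427, 0.428, 0.566, -0.56]
force: [-0.9, 0.3, -0.9]
finger_gap: 0.0028
```

```bash
python3 -c "
from h import *
s=st()
"
```

```text
t 23.6 p [0.5538 0.2944 0.028 ] jaw az 15.57 ydown [ 0.0073  0.0061 -1.    ] F [-0.87  0.32 -0.89] gap 0.0028 q [ 0.8   0.47 -0.34  0.   -0.76 -0.53]
```

Request:
{"name": "jog_arm", "arguments": {"increments": [[-0.1, 0, -0.5, -0.006, 0.007, 0, 0], [-0.05, 0, -0.5, 0, 0, 0, 0], [-0.05, 0, -0.3, 0, 0, 0, 0]]}}

```text
time_s: 23.85
position: [0.5521, 0.2953, 0.0145]
orientation: [-0.427, 0.428, 0.564, -0.563]
force: [-0.2, -0.5, -0.6]
finger_gap: 0.0028
```

Request:
{"name": "jog_arm", "arguments": {"increments": [[0, 0, -0.2, 0, 0, 0, 0], [0, 0, -0.2, 0, 0, 0, 0]]}}

```text
time_s: 24.02
position: [0.5522, 0.2957, 0.0102]
orientation: [-0.427, 0.427, 0.564, -0.563]
force: [0.3, -0.2, 0.6]
finger_gap: 0.0028
```

```bash
python3 -c "
from h import *
s=st()
"
```

```text
t 24.02 p [0.5522 0.2957 0.0102] jaw az 15.65 ydown [ 1.4e-03  9.0e-04 -1.0e+00] F [ 0.27 -0.17  0.59] gap 0.0028 q [ 0.8   0.49 -0.34  0.   -0.73 -0.53]
```

Request:
{"name": "jog_arm", "arguments": {"increments": [[0, 0, -0.12, 0, 0, 0, 0], [0, 0, -0.12, 0, 0, 0, 0]]}}

```text
time_s: 24.18
position: [0.5523, 0.2958, 0.0077]
orientation: [-0.427, 0.427, 0.564, -0.563]
force: [0.3, -0.6, 0.9]
finger_gap: 0.0029
```

Request:
{"name": "jog_arm", "arguments": {"increments": [[0, 0, -0.1, 0, 0, 0, 0]]}}

```text
time_s: 24.27
position: [0.5523, 0.2957, 0.0067]
orientation: [-0.427, 0.427, 0.564, -0.563]
force: [-0.4, -0.2, 0.7]
finger_gap: 0.002
```

Request:
{"name": "jog_arm", "arguments": {"increments": [[0, 0, -0.1, 0, 0, 0, 0]]}}

```text
time_s: 24.35
position: [0.5524, 0.2958, 0.0059]
orientation: [-0.427, 0.427, 0.564, -0.563]
force: [-2.1, -0.5, 5.3]
finger_gap: 0.0028
```

Request:
{"name": "jog_arm", "arguments": {"increments": [[0, 0, 0, 0, 0, 0, 0.12], [0, 0, 0, 0, 0, 0, 0.25], [0, 0, 0.1, 0, 0, 0, 0.25], [0, 0, 0.1, 0, 0, 0, 0.25]]}}

```text
time_s: 24.68
position: [0.5522, 0.2957, 0.0078]
orientation: [-0.427, 0.427, 0.564, -0.563]
force: [0.1, 0.1, -0.8]
finger_gap: 0.0211
```

Request:
{"name": "jog_arm", "arguments": {"increments": [[0, 0, 0.8, 0, 0, 0, 0.25], [0, 0, 2, 0, 0, 0, 0.25], [0, 0, 3, 0, 0, 0, 0.25], [0, 0, 4, 0, 0, 0, 0.25], [0, 0, 3, 0, 0, 0, 0.25]]}}

```text
time_s: 25.1
position: [0.5475, 0.2916, 0.1344]
orientation: [0.428, -0.427, -0.559, 0.568]
force: [1.3, 1.0, -0.2]
finger_gap: 0.0215
```

```bash
python3 -c "
from h import *
import pickle
s=st();pickle.dump(s,open('w28.pkl','wb'));snap('wrist','pics/w28.png');snap('scene','pics/s28.png');snap('top','pics/t28.png')
crop('pics/s28.png','pics/s28c.png',340,110,460,210,6)
"
```

```text
t 25.1 p [0.5475 0.2916 0.1344] jaw az 15.59 ydown [-0.0098 -0.009  -0.9999] F [ 1.31  1.04 -0.21] gap 0.0215 q [ 0.8   0.35 -0.23 -0.   -1.   -0.53]
```

View pics/w28.png

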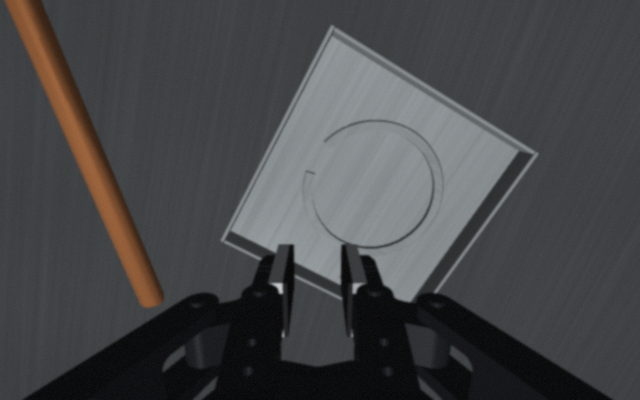

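View pics/s28.png

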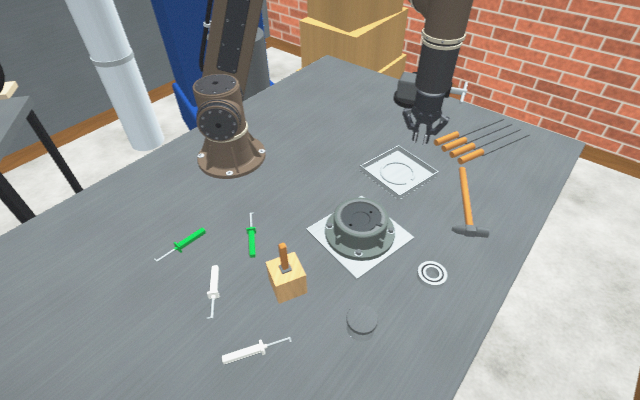

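```bash
python3 -c "
from h import *
crop('pics/s28.png','pics/x1.png',255,235,315,305,6);crop('pics/a_scene.png','pics/x0.png',255,235,315,305,6)
cv2.imwrite('pics/x.png',np.hstack([cv2.imread('pics/x0.png'),cv2.imread('pics/x1.png')]))
a=cv2.imread('pics/a_scene.png');b=cv2.imread('pics/s28.png')
print(np.abs(a.astype(int)-b)[235:305,255:315].max())
for n,(x0,y0,x1,y1) in dict(hammer=(450,160,495,240),tin=(340,300,385,340),brg=(415,258,450,290)).items(): print(n,np.abs(a.astype(int)-b)[y0:y1,x0:x1].mean())
"
```

```text
69
hammer 2.0294444444444446
tin 2.084074074074074
brg 1.7889880952380952
```

View pics/x.png

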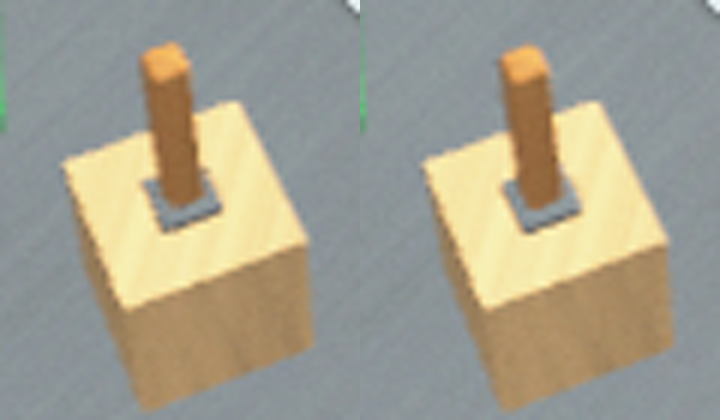

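Pick is home as at the start, the bystanders are unchanged and the ring lies flat in the tray. I'm handing in.

```bash
python3 -c "
from h import *
print(robot.finish_job());st()"
```

```text
the job is handed in; nothing more can be done
None
the job is handed in; nothing more can be done
```

The job is handed in: the ring lies flat inside the tray and the pick is back in its block. It took about 25 s of the 72 s allowed; no verdict was reported.

**What I did:**
- I took the pick from the block, felt for the notch floor (about 9 N read at the wrist) and slid the foot under the ring's end until the shank met it (about 3 N).
- I lifted the end out of the groove, raising it about 40 mm. The load on the wrist peaked at about 10 N. I then laid the end on the rim and drew the pick out towards the bore's axis.
- I stood the pick back in its block, pinched the raised end, pulled the ring out and laid it near the tray's centre.

**Last checks:** in the last wrist and scene pictures the ring looks flat and well inside the walls. The pick stands as it did at the start, to within about a pixel. The hammer, tin and bearing are unshifted, and the gripper is clear of everything. I judged the ring and pick heights from the pictures and the contact forces, and took no separate measurement of them.

**What disagreed:**
- The ring's gap measured about 23 mm against the stated 18.3 mm.
- The packing plate came out at 10 to 11 mm from the pictures and from touching the rim. That puts the pick's lower end about 4 to 5 mm nearer the bolster than the shortest stated length.
- The finger opening read only 3 to 4.5 mm with the 8 mm ring held, though the ring stayed gripped throughout.

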